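Close the silver box: lay the lid down, regrasp, press it home

ROBOT

A 6-joint arm with a two-finger parallel gripper is mounted at the origin on the work surface. World frame = base frame: x ahead of the robot, y to its left, z up, the work surface at z = 0. Lengths are in m, angles in rad, forces in N, time in s.
With the tool pointing down it reaches from about 0.4 to 0.825 m from the base axis. Payload 7 kg.
Tool frame: the origin (TCP) lies between the finger pads; the fingertips stand ahead of it and the grasp point (between the pads) lies 5 mm behind it (manip.finger_overhang is the z of the fingertips in the tool frame, in m); z points along the fingers, y is the line along which they close (so a half turn about z gives the same grasp; the last joint's range is limited). The gripper opens to 88 mm and grips with 3 to 60 N. Pads are 19 mm wide; open, the fingers measure 130 mm over their backs; the gripper's body (78 mm by 193 mm) begins 47 mm behind the grasp point.
Start: joints at [-0.84, 0.359, 0.012, 0, -1.224, -0.288], TCP at [0.289, -0.61, 0.241] pointing down, gripper open.
Joint ranges: [-3.07, 3.07], [-1.43, 2.12], [-1.02, 1.25], [-3.03, 1.67], [-3.05, -0], [-3.03, 3.03]. Speed limits (rad/s): [2.39, 2.39, 3.01, 3.14, 3.14, 3.14].

INTERFACE

Orientations are given as a unit quaternion [x, y, z, w].
In Python, from station import manip, read_camera gives the robot as it stands.
- The arm moves only by the tool drive_tool, never from a script. Its argument "targets" is a list of rows, each a list of 6 numbers: the shift along the tool's x, y, z as a fraction of full scale, then the turn, a rotation vector about the tool's x, y, z as a fraction of full scale. In form: [[x, y, z, rx, ry, rz], ...]. A call has 1 to 10 rows; each row is the pose to reach, as a shift and turn from the pose commanded when the call began, along the tool's axes at that moment, turning the shorter way round; what a row does not reach only later rows make up. Full scale, the value 1, is 10 cm for a shift and 2 pi rad for a turn. A row lasts 1/10 s, in which the tool goes at most 50 mm and 8.59 degrees, less where a joint would pass 70% of its speed; a pose out of reach is approached as far as the arm can. A call with a number of a shift or a turn outside -1 to 1 is refused whole. A call with a gripper value outside its range is refused whole. "claw" is the finger opening in mm, from 0 to 87.6, set as the call begins (left out, the last holds). The fingers move at their own pace and stop on an object; the grip force is fixed at half the most. Time passes only in rows, so rows that repeat a pose let the fingers close. It gives the time, the measured TCP pose, the force, the opening and the grip force at its end, in the units of the state.
- manip.read_state(): the state, without advancing time (a new reading comes with each control period).
- read_camera(name): name is "side" or "top"; returns a dict with "frame" (400x640x3 uint8, red, green, blue), "mtx" (3x3 intrinsics, pixels), "xyz" and "rotation" of the camera in the world. Camera axes: x right, y up, looking along -z (the intrinsics and any distortion apply to the point x, -y, -z); pixel columns grow to the right and rows downward; lengths in m; the calibration is good to about 2 mm. A picture is of the moment at which its call begins. There is no depth.
- manip.job_done(): hands the job in; it is judged then, once.
The state is a dict: "clock": time; "qpos": joint angles; "joint_velocities": joint speeds; "tau": joint torques, N m; "tool_pos": TCP position; "eef_rot": TCP orientation; "force": force on the tool from outside, world axes, zero at the start; "torque": the same for the moment, N m; "finger_gap": finger opening in m; "finger_force": force on a finger pad.
Only numpy, scipy, OpenCV 4.12 (cv2) and the standard library are available. Lean on these libraries where they do the work, as an engineer would, in place of code of your own. Each camera call takes 0.05 s, during which the arm holds its last target. There are 200 camera calls.

TASK

Take the green lid out of the wooden rack, lay it flat with its black handle up on the blue felt block and let go of it. Then take it by the handle, set it in the mouth of the green box and press it down past the spring catch at each end until it lies fully home on its ledge; with the lid home, give it one firm confirming push of about 15 newtons, keep that up for a moment, and let go. Leave everything else on the bench where it is.

Things in the scene. Friction and masses are not known exactly. Their poses are not given: they have to be found in the camera images.
- lid: green plate 110 (x) x 64 (y) x 8 mm with a black bar handle 30 (x) x 22 (y) mm on top, 24 mm high (its top at z = 32 mm); 0.18 kg, ends alike. Origin: centre of the plate's underside, z out of the handle side. Starts in one of the rack's bays on a short edge, leaning back 15 degrees from vertical, handle towards the robot, lid x up the slope; its long side edges are free
- lid_end1 (a point): point on the lid's underside, 50 mm from its centre towards lid +x
- lid_end2 (a point): point on the lid's underside, 50 mm from its centre towards lid -x
- lid_handle (a point): middle of the handle, 20 mm above the lid's origin along its z axis
- rack: wooden rack, base 120 (x) x 240 (y) x 12 mm, with two leaning bays at y = +-65 mm. A plate in a bay has the centre of its underside at x = 0, z = 73 mm, leans to rack +x against a backrest 34 mm wide (top 125 mm high) and its lower 6 mm stand behind a lip. Origin: centre of the underside
- block: dark wooden laying block with blue felt top, 90 (x) x 40 (y) x 30 mm high, fixed; the lid's side edges overhang it by 12 mm each. Origin: centre of its underside
- box: open green box, fixed, 134 (x) x 77 (y) mm, rim 59 mm high, mouth 113 x 67 mm. Amid each short end a white spring roller (14 mm thick, 20 wide) juts 3 mm into the mouth before a dark housing out to x = +-80 mm, 56 mm high. A lid just set in lies on the rollers, 6 mm above the ledge; each end needs 6 to 18 N to pass. Origin: centre of underside, x lengthwise. Lid fits either way round
- seat: steel ledge in the box on which the lid lies when home: strips along both long sides. Origin: centre of the mouth at the ledge's upper face, 46 mm above the box's underside; axes as the box's. Home: lid's origin at this origin, its upper face 5 mm below the rim's edge
- plate: bystander in the other bay of the rack: brass plate 110 x 64 x 8 mm with a copper disc, no handle; frame as the lid's
- jar: bystander: white jar with red cap, 60 mm diameter, 85 mm high; origin centre of underside
- cup: bystander: steel cup, 68 mm diameter, 80 mm high; origin centre of underside
- cork: bystander: cork block 70 x 45 x 30 mm; origin centre of underside
- hammer: bystander: hammer 240 mm long lying along its x axis; origin at its middle, on the bench
Not all that is in view belongs to the job. Leave any purple or turquoise look-alike of the lid alone.

How it is judged:
By the outcome, as a careful person would: the job done as asked, in the order asked, and still so for the second after the job is handed in, with the robot touching nothing.
It also fails if it takes over 64 s, if anything falls off the work surface, if the arm or the gripper's body presses on something with over 40 N, if the wrist force passes 120 N, or if a joint passes its speed limit or range.

## Working session

There is one attempt and no reset: what is moved stays moved. The work goes in short steps, Python scripts to look and compute and a tool call to move; the robot and the scene stay as the last step left them, time stands still between calls to the robot, and variables do not carry over. Pictures are saved under pics/ and viewed, at most 10 in all, crops included, and the job is handed in when it is done.

Besides the shell and the picture viewer there is one more tool, called after "Emit:" as name(argument=value, ...) on one line, values as JSON. drive_tool: Moves the arm, as the interface text tells. Its arguments: {"type":"object","properties":{"targets":{"type":"array"},"claw":{"type":"number"}},"required":["targets"]}

```bash
ls; mkdir -p pics; python3 - <<'E'
from station import manip, read_camera
import cv2, pickle
s=manip.read_state();print(s); print(manip.finger_overhang)
for n in("side","top"):
    c=read_camera(n);pickle.dump(c,open(f"{n}0.pkl","wb"));cv2.imwrite(f"pics/{n}0.png",c["frame"][:,:,::-1]);print(c["mtx"],c["xyz"],c["rotation"],[k for k in c])
E
```

```text
pics
{'clock': 0.0, 'qpos': array([-8.39893350e-01,  3.59403953e-01,  1.10479910e-02, -3.51078440e-04,
       -1.22407870e+00, -2.88090372e-01]), 'joint_velocities': array([-0.00091995,  0.00076335,  0.00217541,  0.00046193,  0.00034283,
        0.00133155]), 'tau': array([ 8.72300570e-04, -5.82718885e+01,  2.93068010e+01,  6.99769601e+00,
        6.82326776e-03, -1.58555595e-04]), 'tool_pos': array([ 0.28899826, -0.6094892 ,  0.23960672]), 'eef_rot': array([-2.19543410e-01,  9.75602374e-01,  7.95622735e-04, -2.55456333e-04]), 'force': array([-0.96152611, -1.02122275, -0.3540273 ]), 'torque': array([-0.0142424 ,  0.00917286, -0.00756159]), 'finger_force': 0.0, 'finger_gap': 0.08776140378753905}
0.014
[[386.97999119   0.         328.31347984]
 [  0.         386.97999119 198.14288359]
 [  0.           0.           1.        ]] [0.40375155 1.01739511 0.64181419] [-0.04417243  0.4921295   0.86759853 -0.05594764] ['frame', 'mtx', 'xyz', 'rotation']
[[474.27611916   0.         321.61151239]
 [  0.         474.27611916 195.12991421]
 [  0.           0.           1.        ]] [0.41603723 0.1492146  1.50227723] [-0.03115201  0.03181662  0.71448443 -0.69823295] ['frame', 'mtx', 'xyz', 'rotation']
```

View pics/side0.png

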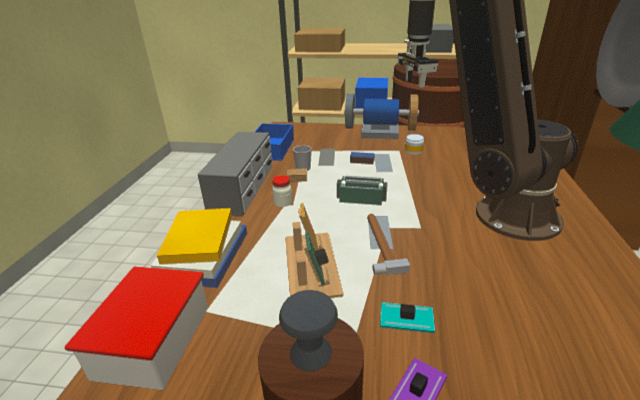

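View pics/top0.png

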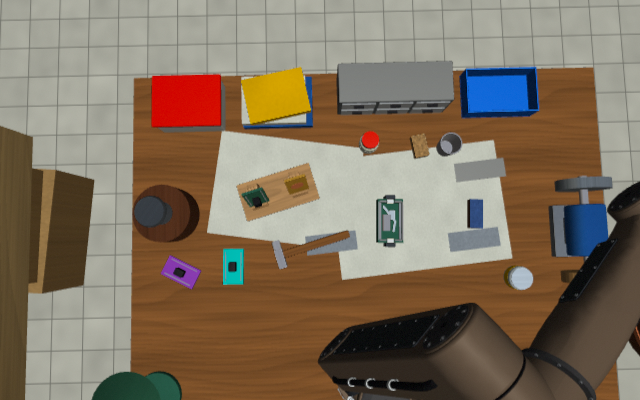

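The top picture shows the rack at (278,192), with the lid in its left bay (256,197) and the brass plate at (297,184). The box is at (390,220), the block at (475,213) and the hammer at (310,247). In the side picture the rack is at (313,265), the box at (362,190) and the block at (362,158).

```bash
cat > h.py <<'E'
import numpy as np, cv2, pickle
from scipy.spatial.transform import Rotation as R
def load(n): return pickle.load(open(n+".pkl","rb"))
def proj(c,P):
    P=np.atleast_2d(P); q=R.from_quat(c["rotation"]).inv().apply(P-c["xyz"])*[1,-1,-1]
    u=q@c["mtx"].T; return u[:,:2]/u[:,2:]
def ray(c,uv,z):
    "pixel -> point at height z"
    d=np.linalg.solve(c["mtx"],[uv[0],uv[1],1])*[1,-1,-1]; d=R.from_quat(c["rotation"]).apply(d)
    return c["xyz"]+d*(z-c["xyz"][2])/d[2]
def crop(c,x0,y0,x1,y1,k): return cv2.resize(c["frame"][y0:y1,x0:x1,::-1],None,fx=k,fy=k,interpolation=cv2.INTER_CUBIC)
E
python3 - <<'E'
from h import *
t=load("top0");s=load("side0")
a=crop(t,230,155,330,230,4);b=crop(t,365,185,415,260,4);c=crop(t,455,190,505,265,4)
d=crop(s,270,195,370,305,3)[:300];d=crop(s,275,200,350,300,3)
e=crop(s,330,145,405,215,4)
im=np.zeros((600,800,3),np.uint8);im[:300,:400]=a;im[:300,400:600]=b;im[:300,600:]=c;im[300:,:225]=d;im[300:580,300:600]=e
cv2.imwrite("pics/c1.png",im)
for uv,z in(((390,220),.05),((475,213),.03),((278,192),.012)):print(ray(t,uv,z))
E
```

```text
[ 0.46452805 -0.06109661  0.05      ]
[ 0.48083776 -0.3287152   0.03      ]
[0.56220332 0.28367861 0.012     ]
```

View pics/c1.png

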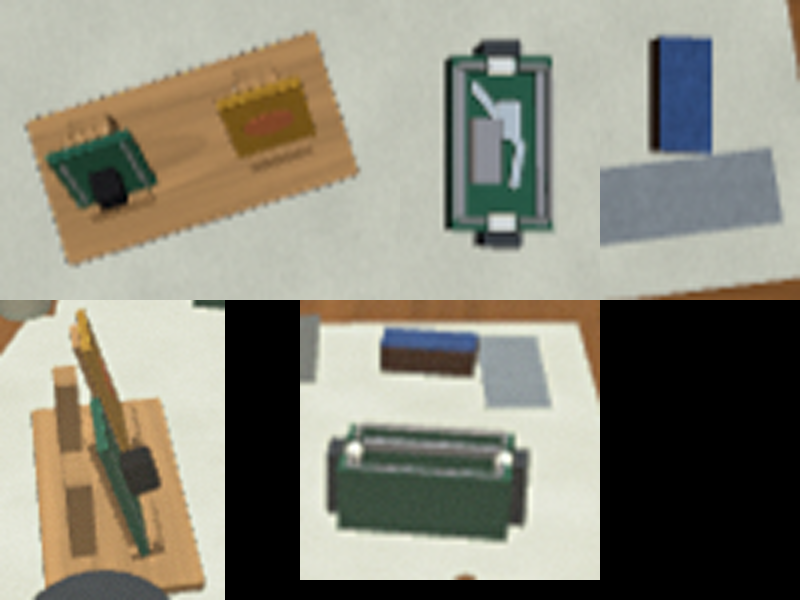

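```bash
cat >> h.py <<'E'
from scipy.optimize import least_squares
from scipy.ndimage import map_coordinates, gaussian_filter
def edgefit(views,segs,T,p0,rng=3.,iters=8):
    """views: list of (cam, segs idx list); segs: 3D segments (n,2,3) local; T(p)->(Rot,pos)"""
    p=np.array(p0,float)
    for it in range(iters):
        r=max(1.2,rng*0.75**it); data=[]
        for c,idx in views:
            g=gaussian_filter(c["frame"].astype(float),(.6,.6,0))
            Rr,t=T(p)
            for i in idx:
                w=np.linspace(.08,.92,15)[:,None]; L=segs[i][0]*(1-w)+segs[i][1]*w
                uv=proj(c,Rr.apply(L)+t); d=uv[-1]-uv[0]; n=np.array([-d[1],d[0]])/np.linalg.norm(d)
                s=np.arange(-r,r+.01,.1)
                q=uv[:,None]+s[None,:,None]*n
                v=np.stack([map_coordinates(g[...,k],[q[...,1],q[...,0]],order=1) for k in range(3)],-1)
                gr=np.linalg.norm(v[:,6:]-v[:,:-6],axis=-1); gr=gr.mean(0) # whole-edge average
                k=gr.argmax(); 
                m=s[3:-3][k]
                wt=gr[max(0,k-4):k+5]; m=(s[3:-3][max(0,k-4):k+5]*wt).sum()/wt.sum()
                data.append((c,L,n,uv+m*n))
        def f(p):
            Rr,t=T(p); return np.concatenate([((proj(c,Rr.apply(L)+t)-tg)@n) for c,L,n,tg in data])
        p=least_squares(f,p,loss="soft_l1",f_scale=.3).x
    res=f(p).reshape(-1,15)
    return p,np.abs(res).mean(1)
def flat(p): return R.from_euler("z",p[2]),np.array([p[0],p[1],0])
def rect(a,b,z):
    P=np.array([[-a,-b,z],[a,-b,z],[a,b,z],[-a,b,z]])/1000
    return [(P[i],P[(i+1)%4]) for i in range(4)]
E
python3 - <<'E'
from h import *
t=load("top0");s=load("side0");np.set_printoptions(precision=4,suppress=True)
segs=rect(60,120,12)
for v in ([(t,[0,1,2,3])],): print("rack",*edgefit(v,segs,flat,[.562,.284,.31]))
# side: base far edges visible
segs=rect(45,20,30)
print("block",*edgefit([(t,[0,1,2,3])],segs,flat,[.48,-.329,0]))
print("block side",*edgefit([(s,[0,1,2,3])],segs,flat,[.48,-.329,0]))
print("block both",*edgefit([(s,[0,1,2,3]),(t,[0,1,2,3])],segs,flat,[.48,-.329,0]))
h=[np.array([[a,-10,56],[a,10,56]])/1000 for a in(-80,80)]
w=[np.array([[-57,b,59],[57,b,59]])/1000 for b in(-38.5,38.5)]
m=[np.array([[-52,b,59],[52,b,59]])/1000 for b in(-33.5,33.5)]
e=[np.array([[a,b,59],[a,np.sign(b)*14,59]])/1000 for a in(-67,67) for b in (-38.5,38.5)]
segs=h+w+m+e
for x in range(1):
  print("box",*edgefit([(t,[0,1,2,3])],segs,flat,[.465,-.061,0]))
  print("box",*edgefit([(t,list(range(10)))],segs,flat,[.465,-.061,0]))
  print("box s",*edgefit([(s,[0,1,2,3,5])],segs,flat,[.465,-.061,0]))
  print("box",*edgefit([(t,list(range(10))),(s,[0,1,3])],segs,flat,[.465,-.061,0]))
E
```

```text
rack [0.5634 0.2849 0.31  ] [0.0033 0.1494 0.0033 0.1469]
block [ 0.4809 -0.3277  0.    ] [0.7204 0.0444 0.7195 0.044 ]
block side [ 0.4787 -0.3306 -0.0004] [0.0982 0.3617 0.0933 0.3362]
block both [ 0.4805 -0.3319  0.0006] [0.0962 0.1099 0.1997 0.6677 0.0963 0.1812 0.0033 0.1783]
box [ 0.463  -0.0568  0.0008] [0.2461 0.2545 0.6583 0.6572]
box [ 0.4633 -0.0526 -0.0227] [0.4703 0.3951 0.1986 0.5217 0.1725 0.7065 0.1622 0.1754 0.183  0.192 ]
box s [ 0.4637 -0.0543  0.0018] [0.3714 0.4326 0.0572 0.4449 0.2676]
box [ 0.4633 -0.0551 -0.0168] [0.1952 0.1347 0.734  0.2087 0.7119 0.1106 0.0489 0.0714 0.042  0.1645
 0.5372 0.115  0.3044]
```

```bash
python3 - <<'E'
from h import *
t=load("top0");s=load("side0");np.set_printoptions(precision=1,suppress=True,linewidth=150)
print("box cols");
for u in range(372,408):print(u,t["frame"][208:232,u].mean(0),end=";" if u%3 else "\n")
print("\nblock cols")
for u in range(464,488):print(u,t["frame"][205:222,u].mean(0),end=";" if u%3 else "\n")
for y in (-38.5,-33.5,33.5,38.5): print(y,proj(t,[.4645,-.061+y/1000,.059]),proj(t,[.4645,-.061+y/1000,.046]),proj(t,[.4645,-.061+y/1000,0]))
im=np.hstack([crop(t,370,192,410,250,10),crop(s,330,170,395,210,6)[:,:0].repeat(1,1) if 0 else np.zeros((580,10,3),np.uint8)])
b=crop(s,332,172,392,208,6); im=np.zeros((580,780,3),np.uint8); im[:,:400]=crop(t,370,192,410,250,10); im[:216,410:770]=b
im[230:550,410:730]=crop(t,460,192,492,224,10)
cv2.imwrite("pics/c2.png",im)
E
```

```text
box cols
372 [192.5 195.4 182.8]
373 [191.6 195.1 182.2];374 [192.8 195.8 183.2];375 [192.2 195.5 182.7]
376 [70.3 75.2 68.6];377 [11.8 27.4 20.1];378 [108.6 120.7 118.9]
379 [137.1 138.9 142. ];380 [139.8 142.  149.8];381 [ 77.3 106.5  98.8]
382 [63.3 80.5 73.2];383 [ 99.1 109.7 103.1];384 [117.1 129.5 130.8]
385 [124.9 136.3 139.8];386 [129.6 139.5 144.2];387 [131.7 140.3 145.6]
388 [128.3 138.7 143.2];389 [128.4 138.8 143.3];390 [101.3 119.3 117.5]
391 [ 92.  124.7 118.7];392 [101.3 129.5 125.5];393 [141.4 159.2 163.5]
394 [158.  175.6 183.1];395 [ 91.2 122.4 117. ];396 [47.8 93.5 76.7]
397 [39.  88.7 69.9];398 [41.3 77.8 63.7];399 [128.  131.5 138.2]
400 [139.2 141.7 149.7];401 [73.  79.2 77.8];402 [113.2 112.4 112.8]
403 [174.7 177.6 170.4];404 [193.9 197.  184.9];405 [194.2 197.4 185. ]
406 [194.  197.6 184.7];407 [194.2 197.5 184.8];
block cols
464 [195.5 198.6 185.8];465 [195.1 198.2 185.2]
466 [194.3 197.6 184.8];467 [94.  89.9 81.6];468 [34.1 23.9 17.5]
469 [23.3 15.8 13.6];470 [ 47.4  72.1 118.2];471 [ 49.2  75.2 123.3]
472 [ 47.6  73.7 120.9];473 [ 47.9  73.7 120.9];474 [ 48.5  74.8 122.8]
475 [ 48.9  75.8 124.1];476 [ 49.3  75.2 123.8];477 [ 49.4  75.7 124.2]
478 [ 48.5  75.  123.1];479 [ 48.9  75.1 123.2];480 [ 48.3  74.8 122.4]
481 [ 48.5  74.8 122.1];482 [ 48.   74.6 121.4];483 [182.5 186.4 177.1]
484 [191.7 194.8 182.3];485 [192.7 196.  183.3];486 [191.9 195.2 182.6]
487 [191.6 194.9 182.1];-38.5 [[403.  219.6]] [[402.3 219.8]] [[399.9 220.3]]
-33.5 [[401.4 219.6]] [[400.7 219.8]] [[398.3 220.3]]
33.5 [[379.4 220.2]] [[378.9 220.3]] [[377.1 220.8]]
38.5 [[377.7 220.2]] [[377.2 220.3]] [[375.5 220.9]]
```

View pics/c2.png

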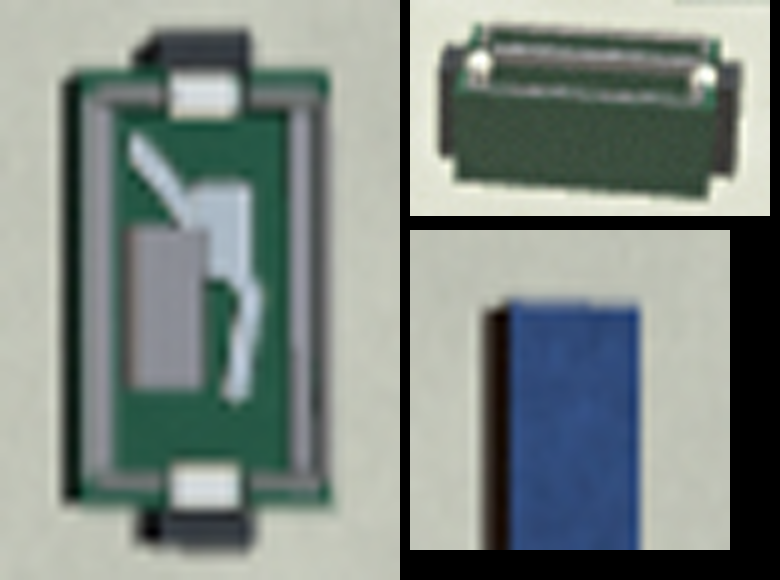

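The zoom shows the box rim spanning columns 377.8–402.6 and its housings rows ~195–247. The block's blue top spans columns 469.5–482.6. My first fit snapped to the wrong edges, so I'm refitting with a tighter search.

```bash
python3 - <<'E'
import re
s=open("h.py").read()
s=s.replace("gr=gr.mean(0) # whole-edge average\n                k=gr.argmax(); \n                m=s[3:-3][k]\n                wt=gr[max(0,k-4):k+5]; m=(s[3:-3][max(0,k-4):k+5]*wt).sum()/wt.sum()\n",
"gr=np.repeat(gr.reshape(3,5,-1).mean(1),5,0)  # three groups along the edge\n                m=np.empty((15,1))\n                for j in range(15):\n                    k=gr[j].argmax(); l=slice(max(0,k-5),k+6); wt=gr[j,l]; m[j]=(s[3:-3][l]*wt).sum()/wt.sum()\n")
open("h.py","w").write(s)
E
python3 - <<'E'
from h import *
t=load("top0");s=load("side0");np.set_printoptions(precision=4,suppress=True)
print("rack",*edgefit([(t,[0,1,2,3])],rect(60,120,12),flat,[.5634,.2849,.31],2))
segs=rect(45,20,30)
for rng in(1.5,2.5):
  print("block",*edgefit([(t,[0,1,2,3])],segs,flat,[.48,-.332,0],rng))
  print("block side",*edgefit([(s,[0,1,2,3])],segs,flat,[.48,-.331,0],rng))
h=[np.array([[a,-9,56],[a,9,56]])/1000 for a in(-80,80)]
w=[np.array([[-65,b,59],[65,b,59]])/1000 for b in(-38.5,38.5)]
e=[np.array([[a,b,59],[a,np.sign(b)*14,59]])/1000 for a in(-67,67) for b in (-38.5,38.5)]
segs=h+w+e
for rng in(1.2,1.5):
  print("box",*edgefit([(t,list(range(8)))],segs,flat,[.4645,-.0605,0],rng))
  print("box s",*edgefit([(s,[0,1,2,3])],segs,flat,[.464,-.0605,0],rng))
E
```

```text
rack [0.5635 0.2851 0.2851] [0.0745 0.1092 0.0644 0.1269]
block [ 0.4803 -0.3319 -0.0436] [0.0576 0.2356 0.0589 0.0693]
block side [ 0.4785 -0.3311 -0.0349] [0.1704 0.3402 0.2155 0.3536]
block [ 0.4803 -0.3319 -0.0443] [0.0576 0.2388 0.059  0.0551]
block side [ 0.4784 -0.331  -0.0359] [0.1702 0.3289 0.2155 0.3231]
box [ 0.4628 -0.0599 -0.0252] [0.3914 0.0871 0.2392 0.1841 0.0875 0.0296 0.1014 0.2909]
box s [ 0.464  -0.0562 -0.0396] [0.2511 0.312  0.3396 0.2095]
box [ 0.4629 -0.0599 -0.0233] [0.3651 0.1114 0.2514 0.1783 0.088  0.0339 0.0741 0.2943]
box s [ 0.464  -0.0561 -0.0424] [0.2186 0.2817 0.3156 0.209 ]
```

```bash
cat >> h.py <<'E'
s15,c15=np.sin(np.pi/12),np.cos(np.pi/12)
LEAN=R.from_matrix(np.array([[s15,0,c15],[0,1,0],[-c15,0,s15]]).T)
def lidrack(p): return R.from_euler("z",p[2])*LEAN, np.array([p[0],p[1],.073])
def box8(x,y,z0,z1):
    return np.array([[a,b,c] for a in(-x,x) for b in(-y,y) for c in (z0,z1)])/1000
E
python3 - <<'E'
from h import *
t=load("top0");s=load("side0");np.set_printoptions(precision=4,suppress=True)
w=[np.array([[-62,-38.5,59],[62,-38.5,59]])/1000,np.array([[-62,38.5,0],[62,38.5,0]])/1000]
e=[np.array([[a,b,59],[a,np.sign(b)*14,59]])/1000 for a in(-67,67) for b in (-38.5,38.5)]
v=[np.array([[a,38.5,5],[a,38.5,50]])/1000 for a in(-67,67)]
segs=w+e+v
for rng in(1.2,1.8):
  print("box",*edgefit([(t,list(range(6)))],segs,flat,[.4635,-.0605,-.02],rng))
  print("box s",*edgefit([(s,[0,1,6,7])],segs,flat,[.464,-.058,-.02],rng))
  print("box st",*edgefit([(t,list(range(6))),(s,[0,1,6,7])],segs,flat,[.464,-.058,-.02],rng))
rk=np.array([.5635,.2851,.2851]); c=R.from_euler("z",rk[2]).apply([0,.065,0])[:2]+rk[:2]; print("lid expected",c)
P=[np.array(q)/1000. for q in ([[55,-32,0],[55,32,0]],[[55,-32,8],[55,32,8]],[[-48,-32,8],[55,-32,8]],[[-48,32,8],[55,32,8]],[[-40,32,0],[55,32,0]])]
for rng in (1.2,2):
  print("lid t",*edgefit([(t,[0,1,2,3])],P,lidrack,[*c,rk[2]],rng))
  print("lid ts",*edgefit([(t,[0,1,2,3]),(s,[3,4])],P,lidrack,[*c,rk[2]],rng))
# overlay
im=crop(t,235,170,295,225,8); im2=crop(s,285,210,345,290,7)
def draw(im,cam,o,k,segs,T,p):
    Rr,tt=T(p)
    for sg in segs:
        uv=((proj(cam,Rr.apply(sg)+tt)-o+.5)*k).astype(int); cv2.line(im,uv[0].tolist(),uv[1].tolist(),(0,0,255),1)
H=box8(15,11,8,32);hs=[(H[a],H[b]) for a in range(8) for b in range(a) if bin(a^b).count("1")==1]
for im_,cam,o,k in((im,t,(235,170),8),(im2,s,(285,210),7)): draw(im_,cam,np.array(o),k,P+hs,lidrack,[*c,rk[2]])
cv2.imwrite("pics/lid.png",np.hstack([im2[100:540,:300],im]))
E
```

```text
box [ 0.4628 -0.06   -0.0244] [0.2193 0.1837 0.1021 0.0178 0.0622 0.2098]
box s [ 0.4666 -0.061   0.0219] [0.5116 0.4967 0.3249 0.4382]
box st [ 0.4631 -0.0602 -0.0336] [0.2636 0.3189 0.0889 0.1676 0.0847 0.4058 0.6073 0.616  0.2175 0.6512]
box [ 0.4627 -0.06   -0.0228] [0.2297 0.2116 0.1088 0.046  0.091  0.2745]
box s [ 0.4668 -0.061   0.0216] [0.5113 0.4969 0.3589 0.3907]
box st [ 0.4631 -0.0599 -0.0337] [0.1866 0.2068 0.0685 0.1583 0.0643 0.4257 0.5617 0.669  0.1984 0.5735]
lid expected [0.5452 0.3475]
lid t [0.5473 0.3477 0.3309] [0.5723 0.6648 0.1643 0.1256]
lid ts [0.5466 0.3473 0.3372] [0.4653 0.6916 0.1293 0.1331 0.644  0.472 ]
lid t [0.5474 0.3479 0.3388] [0.5805 0.674  0.1343 0.1355]
lid ts [0.5466 0.3473 0.3365] [0.4506 0.6757 0.1296 0.1337 0.6601 0.4558]
```

View pics/lid.png

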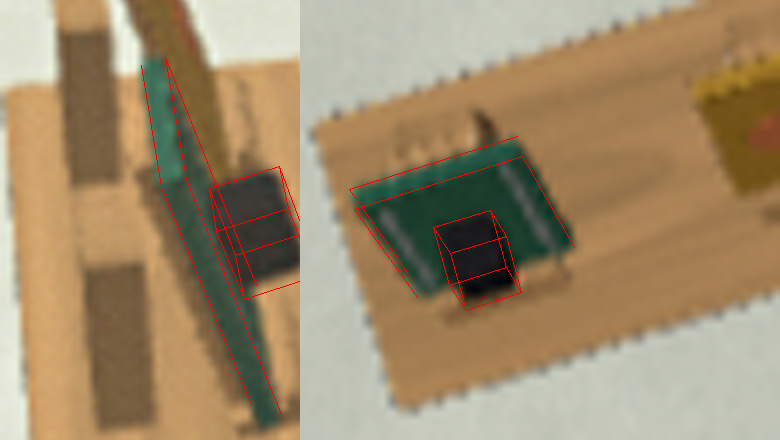

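The overlay shows the lid where the rack pose predicts, to within about 2 mm, with its handle near (257,200) in the top image. I'll move towards the rack now.

Emit:
drive_tool(targets=[[0,0,-0.1,0,0,0.025],[0,0,-0.1,0,0,0.025]], claw=87)

```text
clock: 0.3
tool_pos: [0.2893, -0.6102, 0.2513]
eef_rot: [-0.141, 0.99, -0.0, 0.0]
force: [0.4, 0.6, -0.2]
finger_gap: 0.0871
finger_force: 0.0
```

Emit:
drive_tool(targets=[[-0.69,0.86,0,0,0,0],[-0.69,0.86,0,0,0,0],[-0.69,0.86,0,0,0,0]])

```text
clock: 0.6
tool_pos: [0.3321, -0.5045, 0.2504]
eef_rot: [-0.145, 0.989, 0.0, 0.0]
force: [-0.2, -0.9, -0.1]
finger_gap: 0.0871
finger_force: 0.0
```

Emit:
drive_tool(targets=[[-0.69,0.86,0,0,0,0],[-0.69,0.86,0,0,0,0],[-0.69,0.86,0,0,0,0]])

```text
clock: 0.9
tool_pos: [0.3741, -0.4027, 0.2506]
eef_rot: [-0.145, 0.989, 0.0, 0.0]
force: [0.6, -0.7, 1.4]
finger_gap: 0.0869
finger_force: 0.0
```

Emit:
drive_tool(targets=[[-0.69,0.86,0,0,0,0],[-0.69,0.86,0,0,0,0],[-0.69,0.86,0,0,0,0]])

```text
clock: 1.2
tool_pos: [0.4162, -0.3011, 0.2506]
eef_rot: [-0.145, 0.989, 0.0, 0.0]
force: [0.5, 0.4, -0.2]
finger_gap: 0.0866
finger_force: 0.0
```

```bash
cat > log.py <<'E'
from station import manip; import pickle,numpy as np,os
np.set_printoptions(precision=4,suppress=True)
s=manip.read_state(); L=pickle.load(open("log.pkl","rb")) if os.path.exists("log.pkl") else []
L.append(s); pickle.dump(L,open("log.pkl","wb"))
print(round(s["clock"],2),s["qpos"],s["tool_pos"],s["eef_rot"],s["force"],s["finger_gap"],s["finger_force"])
E
python3 log.py
```

```text
1.2 [-0.2441  0.0843 -0.3226 -0.0006 -1.1631 -1.0349] [ 0.4162 -0.3011  0.2506] [-0.1452  0.9894  0.0001  0.0005] [ 0.5215  0.3793 -0.1817] 0.08657163283418119 0.0
```

Emit:
drive_tool(targets=[[-0.69,0.86,0,0,0,0],[-0.69,0.86,0,0,0,0],[-0.69,0.86,0,0,0,0]])

```text
clock: 1.5
tool_pos: [0.4584, -0.1993, 0.2506]
eef_rot: [-0.145, 0.989, 0.0, 0.0]
force: [0.4, -0.2, 0.6]
finger_gap: 0.0869
finger_force: 0.0
```

Emit:
drive_tool(targets=[[-0.69,0.86,0,0,0,0],[-0.69,0.86,0,0,0,0],[-0.69,0.86,0,0,0,0]])

```text
clock: 1.8
tool_pos: [0.5005, -0.0975, 0.2504]
eef_rot: [-0.145, 0.989, 0.0, 0.0]
force: [0.1, -0.6, 0.6]
finger_gap: 0.0869
finger_force: 0.0
```

```bash
python3 log.py
```

```text
1.8 [ 0.1931  0.0781 -0.3304 -0.0001 -1.1619 -1.4733] [ 0.5005 -0.0975  0.2504] [-0.1448  0.9895  0.      0.0002] [ 0.0941 -0.6133  0.5734] 0.08689908340554785 0.0
```

Emit:
drive_tool(targets=[[-0.07,0.81,0,0,-0.024,0],[-0.07,0.81,0,0,-0.04,0],[-0.07,0.81,0,0,-0.04,0]])

```text
clock: 2.1
tool_pos: [0.4796, -0.0197, 0.2492]
eef_rot: [-0.143, 0.982, 0.018, 0.125]
force: [-0.2, -0.8, 0.3]
finger_gap: 0.0875
finger_force: 0.0
```

```bash
python3 log.py; python3 - <<'E'
import pickle,numpy as np
from scipy.optimize import least_squares
from scipy.spatial.transform import Rotation as R
L=pickle.load(open("log.pkl","rb"))
L=[dict(qpos=np.array([-.83989,.3594,.01105,-.00035,-1.22408,-.28809]),tool_pos=np.array([.289,-.6095,.2396]),eef_rot=np.array([-.21954,.9756,.0008,-.00026]))]+L
def show(s):
    q=s["qpos"];z=R.from_quat(s["eef_rot"]).apply([0,0,1]);a=q[0]
    loc=R.from_euler("z",-a).apply(s["tool_pos"]);print(q,loc,R.from_euler("z",-a).apply(z))
for s in L: show(s)
E
```

```text
2.1 [ 0.3904 -0.1262 -0.571   0.0322 -0.8745 -1.6889] [ 0.4796 -0.0197  0.2492] [-0.1432  0.9816  0.0184  0.1247] [-0.2492 -0.7744  0.2911] 0.08745432626091001 0.0
[-8.39890e-01  3.59400e-01  1.10500e-02 -3.50000e-04 -1.22408e+00
 -2.88090e-01] [ 0.64673566 -0.19168787  0.2396    ] [-1.65039083e-03  3.26535514e-04 -9.99998585e-01]
[-2.44092416e-01  8.43123438e-02 -3.22625841e-01 -6.22944308e-04
 -1.16310161e+00 -1.03494340e+00] [ 0.47663141 -0.19159177  0.25061984] [ 7.56605510e-04  5.71886068e-04 -9.99999550e-01]
[ 1.93128637e-01  7.80620235e-02 -3.30449571e-01 -7.55074649e-05
 -1.16187981e+00 -1.47331824e+00] [ 0.47250788 -0.19177478  0.25035145] [ 4.04922702e-04  6.92820383e-05 -9.99999916e-01]
[ 0.3903642  -0.12617913 -0.57103838  0.03223997 -0.87451671 -1.68893677] [ 0.43605938 -0.20070354  0.24923215] [ 0.2489515  -0.0247313  -0.96820014]
```

Emit:
drive_tool(targets=[[-0.12,0.8,0.03,0,-0.02,0],[-0.12,0.8,0.03,0,-0.04,0],[-0.12,0.8,0.03,0,-0.04,0]])

```text
clock: 2.4
tool_pos: [0.4708, 0.0596, 0.2499]
eef_rot: [-0.139, 0.958, 0.035, 0.247]
force: [0.2, 0.0, 0.7]
finger_gap: 0.0869
finger_force: 0.0
```

```bash
python3 log.py
```

```text
2.4 [ 0.6673 -0.301  -0.9006  0.3663 -0.5262 -2.2261] [0.4708 0.0596 0.2499] [-0.1392  0.9582  0.0354  0.2474] [0.1532 0.0362 0.6798] 0.08689288583802446 0.0
```

Emit:
drive_tool(targets=[[-0.11,0.8,0.06,0,-0.02,0],[-0.11,0.8,0.06,0,-0.04,0],[-0.11,0.8,0.06,0,-0.04,0]])

```text
clock: 2.7
tool_pos: [0.4876, 0.1376, 0.3066]
eef_rot: [-0.141, 0.93, 0.061, 0.333]
force: [0.5, -0.5, 0.5]
finger_gap: 0.0867
finger_force: 0.0
```

```bash
python3 log.py; cat > kin.py <<'E'
import pickle,numpy as np
from scipy.optimize import least_squares
from scipy.spatial.transform import Rotation as R
L=pickle.load(open("log.pkl","rb"))
L=[dict(qpos=np.array([-.83989,.3594,.01105,-.00035,-1.22408,-.28809]),tool_pos=np.array([.289,-.6095,.2396]),eef_rot=np.array([-.21954,.9756,.0008,-.00026]))]+L
def wrist(q,p):
    a,d,l,A,B,T=p; f=q[1]-q[2]
    return np.array([a+l*np.sin(q[1])+A*np.cos(f)+B*np.sin(f),-.1917,d+l*np.cos(q[1])-A*np.sin(f)+B*np.cos(f)])
def toolrot(q,q6off): # local frame about base yaw
    f=R.from_euler("z",q[0])*R.from_euler("y",q[1]-q[2])*R.from_euler("x",q[3])*R.from_euler("y",-q[4])
    return f
def fk(q,p):
    f=toolrot(q,0); return R.from_euler("z",q[0]).apply(wrist(q,p))+f.apply([p[5],0,0]), f.apply([1,0,0])
if __name__=="__main__":
    np.set_printoptions(precision=4,suppress=True)
    for s4 in (1,-1):
        def F(p):
            o=[]
            for s in L:
                q=s["qpos"].copy();q[3]*=s4; P,z=fk(q,p); o+=list(P-s["tool_pos"])
            return o+list(.0005*(p-[0,.3,.4,.4,0,.25]))
        r=least_squares(F,[0,.3,.4,.4,0,.25]); print(s4,r.x,np.abs(r.fun).max())
    for s in L:
        q=s["qpos"]; print(q, fk(q,r.x)[1],R.from_quat(s["eef_rot"]).apply([0,0,1]))
E
python3 kin.py
```

```text
2.7 [ 0.7434 -0.3572 -1.0125  0.7839 -0.3697 -2.6753] [0.4876 0.1376 0.3066] [-0.141   0.9304  0.0608  0.3328] [ 0.517  -0.4508  0.4784] 0.08670034709543427 0.0
1 [ 0.7946 -1.0317  0.5274 -0.5836  0.5199 -0.0567] 0.04438043526732155
-1 [ 0.4927 -0.3472  0.6031 -0.1541  0.2124  0.2536] 0.030623871164032146
[-0.8399  0.3594  0.0111 -0.0003 -1.2241 -0.2881] [-0.0013  0.001  -1.    ] [-0.0009  0.0014 -1.    ]
[-0.2441  0.0843 -0.3226 -0.0006 -1.1631 -1.0349] [ 0.0006 -0.0007 -1.    ] [ 0.0009  0.0004 -1.    ]
[ 0.1931  0.0781 -0.3304 -0.0001 -1.1619 -1.4733] [ 0.0004  0.     -1.    ] [ 0.0004  0.0001 -1.    ]
[ 0.3904 -0.1262 -0.571   0.0322 -0.8745 -1.6889] [ 0.2208  0.1176 -0.9682] [ 0.2396  0.0719 -0.9682]
[ 0.6673 -0.301  -0.9006  0.3663 -0.5262 -2.2261] [ 0.2416  0.4194 -0.8751] [ 0.4643  0.1368 -0.8751]
[ 0.7434 -0.3572 -1.0125  0.7839 -0.3697 -2.6753] [ 0.2568  0.5826 -0.7711] [ 0.6021  0.207  -0.7711]
```

```bash
cat > kin.py <<'E'
import pickle,numpy as np
from scipy.optimize import least_squares
from scipy.spatial.transform import Rotation as R
L=pickle.load(open("log.pkl","rb"))
L=[dict(qpos=np.array([-.83989,.3594,.01105,-.00035,-1.22408,-.28809]),tool_pos=np.array([.289,-.6095,.2396]),eef_rot=np.array([-.21954,.9756,.0008,-.00026]))]+L
E=lambda a,t:R.from_euler(a,t)
def fk(q,p):
    a,d,l,A,B,T,ys,y4,z4,x5=p   # ys: lateral before wrist, y4,z4 offsets in frame after q4
    r=E("z",q[0]); P=r.apply([a+l*np.sin(q[1]),ys,d+l*np.cos(q[1])])
    r=r*E("y",q[1]-q[2]); P=P+r.apply([A,0,B])
    r=r*E("x",-q[3]); P=P+r.apply([0,y4,z4])
    r=r*E("y",-q[4]); P=P+r.apply([T,0,x5])
    return P,r*E("y",np.pi/2)*E("z",q[5]*1.0)   # tool z along r.x
P0=np.array([0,.3,.4,.4,0,.25,-.19,0,0,0])
def fit():
    def F(p):
        o=[]
        for s in L: o+=list(fk(s["qpos"],p)[0]-s["tool_pos"])
        return o+list(.001*(p-P0))
    return least_squares(F,P0)
if __name__=="__main__":
    np.set_printoptions(precision=4,suppress=True)
    r=fit(); print(r.x,np.abs(r.fun).max())
    for s in L:
        P,rr=fk(s["qpos"],r.x); print((P-s["tool_pos"])*1e3,(rr.inv()*R.from_quat(s["eef_rot"])).as_rotvec())
E
python3 kin.py
```

```text
[ 0.0001  0.1988  0.6016  0.4635 -0.0001  0.3641 -0.     -0.1918  0.
 -0.    ] 0.0002016295437934682
[0.0037 0.0044 0.0015] [-0.      0.     -0.9946]
[-0.0002 -0.002  -0.0001] [-0.      0.      0.4991]
[ 0.0005 -0.0019  0.0001] [0.     0.     1.3758]
[ 0.0012 -0.0013 -0.0031] [-0.      0.      1.8071]
[0.0009 0.0011 0.003 ] [0.     0.     2.8814]
[-0.0008 -0.0014 -0.0012] [-0.     -0.     -2.5035]
```

```bash
sed -i 's/E("z",q\[5\]\*1.0)/E("z",-q[5]-np.pi\/2)/' kin.py; cat >> kin.py <<'E'
KP=np.array([0,.1988,.6016,.4635,0,.3641,0,-.1918,0,0])
LO=np.array([-3.07,-1.43,-1.02,-3.03,-3.05,-3.03]);HI=np.array([3.07,2.12,1.25,1.67,0,3.03])
def ik(P,Rr,seeds):
    best=[]
    for s in seeds:
        f=lambda q:np.r_[(fk(q,KP)[0]-P)*3,(fk(q,KP)[1].inv()*Rr).as_rotvec()]
        r=least_squares(f,np.clip(s,LO+.01,HI-.01),bounds=(LO,HI))
        if r.cost<1e-8 and not any(np.abs(r.x-b).max()<.05 for b in best): best.append(r.x)
    return best
def seeds(n=25,k=0):
    g=np.random.default_rng(k); return [np.array([g.uniform(-.5,2),g.uniform(-1,1.5),g.uniform(-1,1.2),g.uniform(-3,1.6),g.uniform(-2.5,-.1),g.uniform(-3,3)]) for _ in range(n)]
def toolR(a,yaw,flip=0): # pitch a below horizontal, heading yaw, tool y = heading's left
    m=np.array([[-np.sin(a),0,-np.cos(a)],[0,1,0],[np.cos(a),0,-np.sin(a)]]).T
    return E("z",yaw)*R.from_matrix(m)*E("z",np.pi*flip)
E
python3 - <<'E'
from kin import *
from h import lidrack
np.set_printoptions(precision=2,suppress=True)
Rl,t=lidrack([.5455,.3465,.285])
for ad in (20,30,40,50,60):
  a=np.radians(ad); 
  for back in (0,.08):
    Rt=toolR(a,.285); P=Rl.apply([.008,0,.004])+t+Rt.apply([0,0,.005-back])
    for fl in(0,1):
      print(ad,back,fl,[x for x in ik(P,toolR(a,.285,fl),seeds(12))])
E
```

```text
20 0 0 []
20 0 1 []
20 0.08 0 []
20 0.08 1 []
30 0 0 []
30 0 1 []
30 0.08 0 []
30 0.08 1 []
40 0 0 []
40 0 1 []
40 0.08 0 []
40 0.08 1 []
50 0 0 []
50 0 1 []
50 0.08 0 []
50 0.08 1 []
60 0 0 []
60 0 1 []
60 0.08 0 []
60 0.08 1 []
```

```bash
python3 - <<'E'
from kin import *
from h import lidrack
np.set_printoptions(precision=2,suppress=True)
s=L[-1]; print(np.linalg.norm(fk(s["qpos"],KP)[0]-s["tool_pos"]),(fk(s["qpos"],KP)[1].inv()*R.from_quat(s["eef_rot"])).magnitude(), ik(s["tool_pos"],R.from_quat(s["eef_rot"]),[s["qpos"]+.1]))
Rl,t=lidrack([.5455,.3465,.285]); cur=L[3]["qpos"]
for ad in (90,80,70,60,45,30,15):
  a=np.radians(ad)
  for back in (0,.1):
    Rt=toolR(a,.285); P=Rl.apply([.008,0,.004])+t+Rt.apply([0,0,.005-back])
    best=None
    for sd in [cur]+seeds(20):
        for fl in (0,1):
            f=lambda q:np.r_[(fk(q,KP)[0]-P)*3,(fk(q,KP)[1].inv()*toolR(a,.285,fl)).as_rotvec()]
            r=least_squares(f,np.clip(sd,LO+.01,HI-.01),bounds=(LO,HI))
            if best is None or r.cost<best[0]: best=(r.cost,r.x,fl,f(r.x))
    print(ad,back,best)
E
```

```text
4.9780362112436784e-05 5.977525850487323e-16 [array([ 0.74, -0.36, -1.01,  0.78, -0.37, -2.68])]
90 0 (np.float64(4.235591458358027e-32), array([ 0.87,  0.45, -0.25,  0.  , -0.87,  0.99]), 1, array([ 0.,  0.,  0., -0., -0.,  0.]))
90 0.1 (np.float64(1.0838050095108591e-29), array([ 0.87,  0.35, -0.15, -0.  , -1.07, -2.15]), 0, array([-0.,  0.,  0.,  0., -0.,  0.]))
80 0 (np.float64(9.876569363292504e-32), array([ 0.92,  0.37, -0.47,  0.19, -0.59,  0.78]), 1, array([-0.,  0.,  0., -0.,  0., -0.]))
80 0.1 (np.float64(2.28179158099133e-31), array([ 0.95,  0.24, -0.39,  0.15, -0.81,  0.82]), 1, array([-0., -0., -0.,  0.,  0.,  0.]))
70 0 (np.float64(3.910112122586532e-30), array([ 0.85,  0.3 , -0.83,  0.92, -0.23,  0.13]), 1, array([-0., -0., -0., -0.,  0., -0.]))
70 0.1 (np.float64(3.2937050783486685e-31), array([ 1.01,  0.14, -0.68,  0.46, -0.53,  0.47]), 1, array([ 0., -0., -0., -0.,  0., -0.]))
60 0 (np.float64(0.001991016605045111), array([ 0.27,  0.3 , -0.69, -3.03, -0.  , -1.67]), 1, array([-0.01, -0.  , -0.03,  0.01, -0.05,  0.  ]))
60 0.1 (np.float64(6.378830439087428e-30), arra
[... 255 characters left out ...]
3.101725221763334e-31), array([ 0.25,  0.07, -0.88, -2.98, -0.16,  1.44]), 0, array([ 0.,  0.,  0.,  0., -0., -0.]))
30 0 (np.float64(0.000359656240707313), array([ 0.21,  0.5 , -1.01, -3.03, -0.99,  1.55]), 0, array([ 0.  , -0.01,  0.  ,  0.02, -0.  , -0.  ]))
30 0.1 (np.float64(0.004735224357212503), array([ 0.14,  0.17, -1.02, -2.83, -0.62,  1.4 ]), 0, array([ 0.04, -0.01,  0.04,  0.06, -0.06, -0.  ]))
15 0 (np.float64(0.006307802038344368), array([ 0.16,  0.79, -1.02, -2.96, -1.53, -1.54]), 1, array([ 0.09,  0.02, -0.01, -0.07,  0.02, -0.  ]))
15 0.1 (np.float64(0.042665109881993235), array([ 0.  ,  0.34, -1.02, -2.62, -0.95,  1.4 ]), 0, array([ 0.14, -0.02,  0.1 ,  0.16, -0.17, -0.  ]))
```

```bash
python3 - <<'E'
from kin import *
from h import *
np.set_printoptions(precision=2,suppress=True)
Rl,t=lidrack([.5455,.3465,.285]); cur=L[3]["qpos"]
def best(P,Rt,sd):
    f=lambda q:np.r_[(fk(q,KP)[0]-P)*3,(fk(q,KP)[1].inv()*Rt).as_rotvec()]
    r=least_squares(f,np.clip(sd,LO+.01,HI-.01),bounds=(LO,HI)); return r.cost,r.x
for u in (.015,.025,.035):
 for back in (0,.06,.1):
  sd=cur
  for ad in (80,75,70,66,62,58):
    a=np.radians(ad);Rt=toolR(a,.285); P=Rl.apply([u,0,.004])+t+Rt.apply([0,0,.005-back])
    c,q=best(P,Rt,sd); 
    if c<1e-9: sd=q
    if ad<=75: print(u,back,ad,"%.0e"%c,q)
sd=np.array([-.24,.084,-.32,0,-1.16,-1.03])
for ad in (90,110,125,130,135,140,145):
    a=np.radians(ad);Rt=toolR(a,-.04); P=np.array([.4800,-.3315,.034])+Rt.apply([0,0,.005])+[.02,0,0]
    c,q=best(P,Rt,sd); 
    if c<1e-9: sd=q
    print("block",ad,"%.0e"%c,q)
T=load("top0"); 
for uv,z in(((450,143),.08),((420,145),.03),((369,138),.085),((280,254),.02),((348,235),.02),((519,278),.05)): print(ray(T,uv,z))
E
```

```text
0.015 0 75 7e-21 [ 0.94  0.33 -0.6   0.37 -0.45 -2.54]
0.015 0 70 2e-22 [ 0.88  0.3  -0.8   0.82 -0.26 -2.94]
0.015 0 66 1e-03 [ 0.84  0.28 -0.83  0.95 -0.23 -3.03]
0.015 0 62 7e-03 [ 0.83  0.27 -0.83  0.97 -0.23 -3.03]
0.015 0 58 2e-02 [ 0.82  0.26 -0.83  0.99 -0.22 -3.03]
0.015 0.06 75 3e-28 [ 0.97  0.24 -0.55  0.29 -0.6  -2.48]
0.015 0.06 70 2e-31 [ 0.97  0.2  -0.71  0.53 -0.44 -2.72]
0.015 0.06 66 7e-07 [ 0.91  0.17 -0.86  0.9  -0.31 -3.03]
0.015 0.06 62 2e-03 [ 0.9   0.16 -0.87  0.92 -0.3  -3.03]
0.015 0.06 58 9e-03 [ 0.89  0.14 -0.88  0.94 -0.29 -3.03]
0.015 0.1 75 4e-31 [ 0.98  0.19 -0.51  0.26 -0.69 -2.46]
0.015 0.1 70 2e-24 [ 1.01  0.14 -0.66  0.45 -0.55 -2.65]
0.015 0.1 66 4e-28 [ 1.    0.11 -0.8   0.69 -0.43 -2.88]
0.015 0.1 62 6e-04 [ 0.96  0.08 -0.88  0.88 -0.36 -3.03]
0.015 0.1 58 5e-03 [ 0.95  0.06 -0.9   0.9  -0.34 -3.03]
0.025 0 75 2e-22 [ 0.94  0.33 -0.58  0.35 -0.48 -2.52]
0.025 0 70 2e-23 [ 0.9   0.29 -0.76  0.73 -0.3  -2.86]
0.025 0 66 8e-04 [ 0.85  0.27 -0.83  0.95 -0.24 -3.03]
0.025 0 62 5e-03 [ 0.84  0.26 -0.83  0.97 -0.24 -3.03]
0.025 0 58 1e-02 [ 0.83  0.25 
[... 1240 characters left out ...]
 [ 1.01  0.13 -0.61  0.41 -0.6  -2.61]
0.035 0.1 66 2e-21 [ 1.01  0.09 -0.74  0.61 -0.49 -2.8 ]
0.035 0.1 62 5e-05 [ 0.97  0.06 -0.87  0.87 -0.39 -3.03]
0.035 0.1 58 3e-03 [ 0.96  0.04 -0.88  0.9  -0.37 -3.03]
block 90 1e-19 [-0.26  0.45 -0.4  -0.   -0.72 -1.35]
block 110 1e-24 [-0.22  0.61 -0.18  0.07 -1.13 -1.43]
block 125 8e-20 [-0.2   0.76 -0.01  0.09 -1.41 -1.45]
block 130 6e-17 [-0.2   0.81  0.05  0.1  -1.5  -1.46]
block 135 7e-17 [-0.19  0.86  0.1   0.11 -1.59 -1.46]
block 140 7e-17 [-0.19  0.91  0.15  0.11 -1.68 -1.46]
block 145 1e-16 [-0.19  0.96  0.2   0.12 -1.76 -1.46]
[ 0.69 -0.25  0.08]
[ 0.7  -0.17  0.03]
[ 0.71 -0.    0.08]
[0.37 0.28 0.02]
[0.42 0.07 0.02]
[ 0.28 -0.45  0.05]
```

Emit:
drive_tool(targets=[[0,0,0,0,0.02,0],[0,0,0,0,0.04,0],[0,0,0,0,0.06,0],[0,0,0,0,0.06,0]])

```text
clock: 3.1
tool_pos: [0.4882, 0.1363, 0.3027]
eef_rot: [-0.149, 0.978, 0.033, 0.146]
force: [-0.1, -0.6, 0.5]
finger_gap: 0.0871
finger_force: 0.0
```

```bash
python3 log.py; cat > plan.py <<'E'
from kin import *
from h import *
from station import manip
np.set_printoptions(precision=4,suppress=True)
def rel(P,Rt,s=None):
    s=s or manip.read_state(); R0=R.from_quat(s["eef_rot"])
    d=R0.inv().apply(P-s["tool_pos"])/.1; w=(R0.inv()*Rt).as_rotvec()/(2*np.pi); return d,w
E
python3 - <<'E'
from plan import *
Rl,t=lidrack([.5455,.3465,.285]);a=np.radians(72);Rt=toolR(a,.285);G=Rl.apply([.025,0,.004])+t+Rt.apply([0,0,.005])
print(G,Rt.as_quat())
for b in (0,.07,.12): print(b,*rel(G-Rt.apply([0,0,b]),Rt))
E
```

```text
3.1 [ 0.7406 -0.1499 -0.5185  0.1334 -0.9254 -2.0749] [0.4882 0.1363 0.3027] [-0.1487  0.9775  0.0329  0.1458] [-0.0868 -0.6335  0.4501] 0.08712840455222791 0.0
[0.5495 0.3477 0.0934] [-0.1403  0.9777  0.0222  0.1548]
0 [-0.5371  1.7877  2.3952] [ 0.0041 -0.0024  0.002 ]
0.07 [-0.5268  1.806   1.6955] [ 0.0041 -0.0024  0.002 ]
0.12 [-0.5194  1.8191  1.1957] [ 0.0041 -0.0024  0.002 ]
```

Emit:
drive_tool(targets=[[-0.26,0.91,0.3,0.004,-0.0024,0.002],[-0.26,0.91,0.3,0.004,-0.0024,0.002],[-0.26,0.91,0.3,0.004,-0.0024,0.002]])

```text
clock: 3.4
tool_pos: [0.4914, 0.2333, 0.2795]
eef_rot: [-0.141, 0.977, 0.02, 0.156]
force: [-0.4, -0.9, -1.7]
finger_gap: 0.0868
finger_force: 0.0
```

Emit:
drive_tool(targets=[[-0.26,0.91,0.3,0,0,0],[-0.26,0.91,0.3,0,0,0],[-0.26,0.91,0.3,0,0,0],[-0.26,0.91,0.3,0,0,0]])

```text
clock: 3.8
tool_pos: [0.4982, 0.3275, 0.2598]
eef_rot: [-0.14, 0.978, 0.02, 0.156]
force: [-0.3, -0.1, 0.1]
finger_gap: 0.087
finger_force: 0.0
```

```bash
python3 log.py; python3 - <<'E'
from plan import *
Rl,t=lidrack([.5455,.3465,.285]);a=np.radians(72);Rt=toolR(a,.285);G=Rl.apply([.025,0,.004])+t+Rt.apply([0,0,.005])
for b in (0,.06): print(b,*rel(G-Rt.apply([0,0,b]),Rt))
from station import read_camera
c=read_camera("top");d=read_camera("side");pickle.dump(c,open("top1.pkl","wb"))
cv2.imwrite("pics/a1.png",np.hstack([crop(c,225,140,325,240,4),crop(d,275,180,375,280,4)]))
E
```

```text
3.8 [ 1.0352  0.0485 -0.5014  0.3005 -0.8116 -2.5062] [0.4982 0.3275 0.2598] [-0.1401  0.9776  0.0204  0.156 ] [-0.3443 -0.0779  0.0801] 0.08695190663619455 0.0
0 [-0.0045  0.0566  1.7514] [-0.0006  0.0003  0.    ]
0.06 [-0.0056  0.0543  1.1514] [-0.0006  0.0003  0.    ]
```

View pics/a1.png

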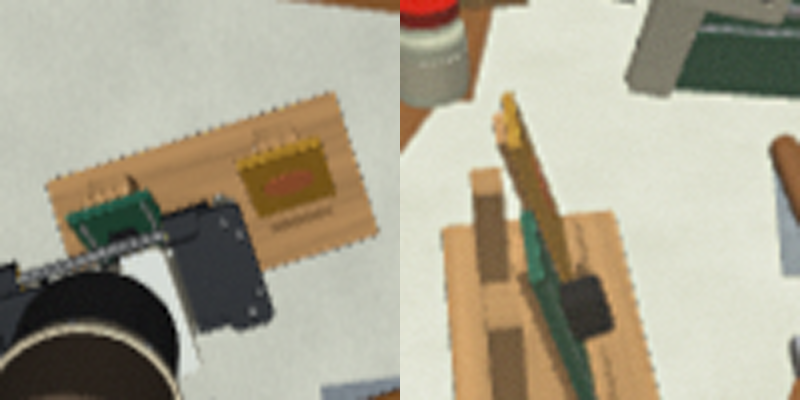

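The gripper stands ahead of and above the lid, with its body at top-image pixels ~(225–290, 190–240) and the rack untouched. I'll advance and check force before closing.

Emit:
drive_tool(targets=[[0,0.05,0.3,0,0,0],[0,0.05,0.65,0,0,0],[0,0.05,1.0,0,0,0],[0,0.05,1.0,0,0,0]])

```text
clock: 4.3
tool_pos: [0.5261, 0.338, 0.1623]
eef_rot: [-0.139, 0.978, 0.019, 0.154]
force: [-0.3, -0.4, -0.2]
finger_gap: 0.0869
finger_force: 0.0
```

Emit:
drive_tool(targets=[[0,0,0.25,0,0,0],[0,0,0.5,0,0,0],[0,0,0.7,0,0,0],[0,0,0.75,0,0,0],[0,0,0.75,0,0,0]])

```text
clock: 4.8
tool_pos: [0.5497, 0.3472, 0.0962]
eef_rot: [-0.139, 0.978, 0.022, 0.157]
force: [-0.3, -0.6, -0.1]
finger_gap: 0.0868
finger_force: 0.0
```

Emit:
drive_tool(targets=[[0,0,0,0,0,0],[0,0,0,0,0,0],[0,0,0,0,0,0],[0,0,0,0,0,0],[0,0,0,0,0,0],[0,0,0,0,0,0],[0,0,0,0,0,0]], claw=50)

```text
clock: 5.5
tool_pos: [0.5494, 0.3484, 0.0961]
eef_rot: [-0.139, 0.977, 0.022, 0.157]
force: [-4.5, -1.8, 6.9]
finger_gap: 0.0634
finger_force: 30.0
```

```bash
python3 log.py; python3 - <<'E'
from plan import *
Rl,t=lidrack([.5455,.3465,.285]);R0=R.from_quat(manip.read_state()["eef_rot"])
print("lid x in tool",R0.inv().apply(Rl.apply([1,0,0])),"world z in tool",R0.inv().apply([0,0,1]))
from station import read_camera
c=read_camera("top");d=read_camera("side")
cv2.imwrite("pics/a2.png",np.hstack([crop(c,225,140,325,240,4),crop(d,275,180,375,280,4)]))
E
```

```text
5.5 [ 0.9327  0.3    -0.6846  0.5393 -0.3788 -2.703 ] [0.5494 0.3484 0.0961] [-0.1393  0.9774  0.0223  0.1573] [-4.4578 -1.7549  6.8547] 0.06339107487956874 29.998798370361328
lid x in tool [-0.5487  0.0002 -0.836 ] world z in tool [-0.3136 -0.0003 -0.9495]
```

View pics/a2.png

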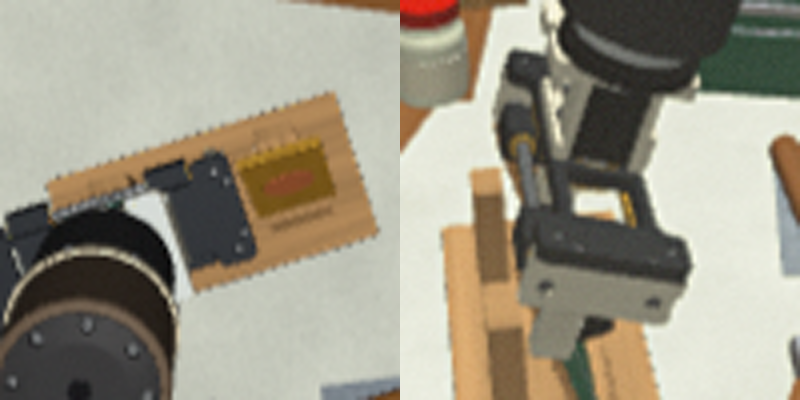

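The fingers straddle the lid (gap 63 mm, 30 N) and the plate and rack haven't moved. I'll lift along the slope, then straight up.

Emit:
drive_tool(targets=[[-0.03,0,-0.04,0,0,0],[-0.06,0,-0.09,0,0,0],[-0.11,0,-0.17,0,0,0],[-0.2,0,-0.45,0,0,0],[-0.3,0,-0.8,0,0,0],[-0.35,0,-0.95,0,0,0]])

```text
clock: 6.2
tool_pos: [0.5532, 0.3505, 0.2]
eef_rot: [-0.139, 0.977, 0.023, 0.158]
force: [0.1, 0.9, -1.5]
finger_gap: 0.0638
finger_force: 30.0
```

Emit:
drive_tool(targets=[[-0.12,0,-0.4,0,0,0],[-0.25,0,-0.8,0,0,0],[-0.25,0,-0.8,0,0,0]])

```text
clock: 6.5
tool_pos: [0.5532, 0.3514, 0.2878]
eef_rot: [-0.139, 0.977, 0.025, 0.16]
force: [0.7, 0.8, -1.7]
finger_gap: 0.0637
finger_force: 30.0
```

```bash
python3 log.py; python3 - <<'E'
from plan import *
from station import read_camera
c=read_camera("top");d=read_camera("side")
cv2.imwrite("pics/a3.png",np.hstack([crop(c,225,120,325,240,4),crop(d,275,130,375,250,4)]))
E
```

```text
6.5 [ 0.97    0.1238 -0.3419  0.2655 -0.8636 -2.4058] [0.5532 0.3514 0.2878] [-0.1395  0.9768  0.0254  0.1605] [ 0.664   0.7502 -1.7402] 0.06369698532559212 29.99763160943985
```

View pics/a3.png

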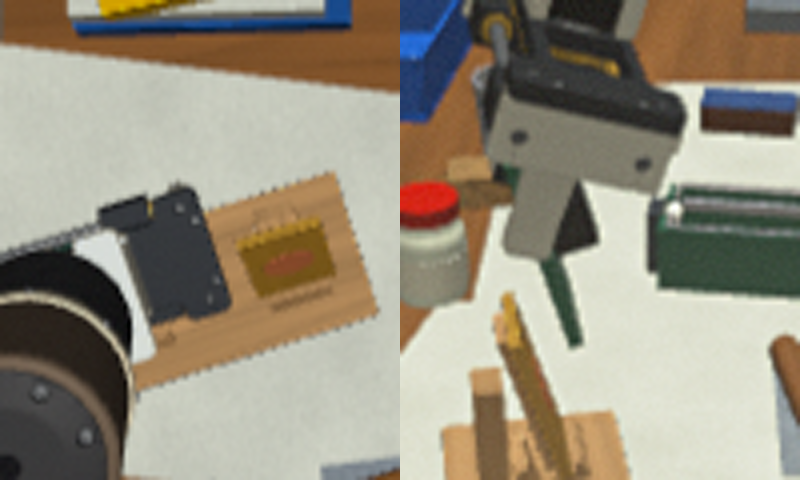

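The lid is held by its side edges and clear of the rack, with the plate and rack undisturbed. Now I'll plan the transit to the block.

```bash
cat >> plan.py <<'E'
def iks(P,Rt,sd):
    f=lambda q:np.r_[(fk(q,KP)[0]-P)*3,(fk(q,KP)[1].inv()*Rt).as_rotvec()]
    r=least_squares(f,np.clip(sd,LO+.01,HI-.01),bounds=(LO,HI)); return r.cost,r.x
from scipy.spatial.transform import Slerp
def waypoints(P1,R1,n):
    s=manip.read_state(); P0=s["tool_pos"];R0=R.from_quat(s["eef_rot"]); q=s["qpos"]; sl=Slerp([0,1],R.concatenate([R0,R1])); P,Q=P0,R0
    for i in range(1,n+1):
        f=i/n; p=P0+(P1-P0)*f; r=sl([f])[0]; c,q=iks(p,r,q)
        print(np.round(np.r_[Q.inv().apply(p-P)/.1,(Q.inv()*r).as_rotvec()/(2*np.pi)],3).tolist(),"%.0e"%c,q); P,Q=p,r
GR=R.from_quat([-.1393,.9774,.0223,.1573]); 
def lid2tool(): # lid in tool frame, from the rack grasp
    Rl,t=lidrack([.5455,.3465,.285]); P=np.array([.5494,.3484,.0961]); return GR.inv()*Rl, GR.inv().apply(t-P)
E
python3 - <<'E'
from plan import *
rl,pl=lid2tool(); Rlid=R.from_euler("z",-.04); Rt=Rlid*rl.inv(); print(pl, "a", np.degrees(np.arcsin(-Rt.apply([0,0,1])[2])))
P=np.array([.480,-.3317,.030])-Rt.apply(pl); print("block TCP",P,Rt.as_quat())
waypoints(P+[0,0,.15],Rt,8)
E
```

```text
[ 0.0113 -0.0007  0.0206] a 33.28329290022458
block TCP [ 0.5034 -0.3319  0.0318] [ 0.0182  0.8798  0.0087 -0.4749]
[0.319, -0.801, 0.025, -0.002, 0.026, 0.007] 5e-19 [ 0.8125  0.1358 -0.2619  0.0738 -1.0293 -2.1725]
[0.279, -0.814, 0.062, -0.002, 0.026, 0.007] 4e-21 [ 0.6369  0.1758 -0.1839 -0.0435 -1.2007 -1.9858]
[0.232, -0.826, 0.092, -0.002, 0.026, 0.007] 8e-23 [ 0.4641  0.2439 -0.1135 -0.1011 -1.3635 -1.8382]
[0.181, -0.836, 0.114, -0.002, 0.026, 0.007] 2e-22 [ 0.3052  0.3349 -0.0461 -0.1115 -1.512  -1.7213]
[0.127, -0.844, 0.127, -0.002, 0.026, 0.007] 5e-22 [ 0.163   0.4434  0.0233 -0.0855 -1.6462 -1.6282]
[0.071, -0.849, 0.132, -0.002, 0.026, 0.007] 1e-21 [ 0.0362  0.5652  0.0996 -0.0323 -1.7695 -1.5533]
[0.015, -0.853, 0.127, -0.002, 0.026, 0.007] 5e-21 [-0.0784  0.6975  0.1875  0.0419 -1.8875 -1.4913]
[-0.04, -0.854, 0.113, -0.002, 0.026, 0.007] 5e-20 [-0.1842  0.8391  0.2925  0.1337 -2.0058 -1.4364]
```

```bash
python3 - <<'E'
from plan import *
t=load("top0");s=load("side0")
for z in (0,.04,.08,.12):
    print(z,ray(t,(462,112),z)[:2],proj(s,ray(t,(462,112),z)),ray(t,(462,118),z)[:2],proj(s,ray(t,(462,118),z)),ray(t,(536,112),z)[:2])
# blue column extents in side image
f=s["frame"].astype(int); m=(f[...,2]>f[...,0]+50)&(f[...,2]>80); m[:, :240]=0;m[:,300:]=0;m[170:]=0
r,c=np.nonzero(m);print(r.min(),r.max(),c.min(),c.max())
for cc in range(245,300,4): 
    k=r[c==cc]; print(cc,(k.min(),k.max()) if len(k) else None,end=" ")
E
```

```text
0 [ 0.8093 -0.3134] [[276.9753 160.1712]] [ 0.7896 -0.3124] [[281.8346 160.4836]] [ 0.8038 -0.5524]
0.04 [ 0.7988 -0.3011] [[277.887 152.143]] [ 0.7796 -0.3001] [[282.7221 152.4356]] [ 0.7935 -0.5337]
0.08 [ 0.7884 -0.2887] [[278.8393 143.7564]] [ 0.7697 -0.2878] [[283.6492 144.0285]] [ 0.7832 -0.515 ]
0.12 [ 0.7779 -0.2764] [[279.8351 134.9868]] [ 0.7597 -0.2755] [[284.6187 135.2377]] [ 0.7728 -0.4963]
124 159 255 292
245 None 249 None 253 None 257 (np.int64(128), np.int64(130)) 261 (np.int64(124), np.int64(130)) 265 (np.int64(124), np.int64(131)) 269 (np.int64(124), np.int64(134)) 273 (np.int64(124), np.int64(159)) 277 (np.int64(124), np.int64(159)) 281 (np.int64(124), np.int64(159)) 285 (np.int64(124), np.int64(151)) 289 (np.int64(125), np.int64(144)) 293 None 297 None
```

Emit:
drive_tool(targets=[[0.32,-0.8,0.025,-0.001,0.013,0.0035],[0.32,-0.8,0.025,-0.002,0.026,0.007],[0.32,-0.8,0.025,-0.002,0.026,0.007]])

```text
clock: 6.9
tool_pos: [0.5449, 0.2606, 0.2658]
eef_rot: [-0.118, 0.99, 0.019, 0.072]
force: [0.3, 0.2, -1.8]
finger_gap: 0.0642
finger_force: 30.0
```

Emit:
drive_tool(targets=[[0.28,-0.81,0.06,-0.001,0.013,0.0035],[0.28,-0.81,0.06,-0.002,0.026,0.007],[0.28,-0.81,0.06,-0.002,0.026,0.007]])

```text
clock: 7.2
tool_pos: [0.5386, 0.1757, 0.2534]
eef_rot: [-0.098, 0.995, 0.017, -0.01]
force: [0.5, 0.5, -2.5]
finger_gap: 0.0635
finger_force: 30.0
```

Emit:
drive_tool(targets=[[0.23,-0.83,0.09,-0.001,0.013,0.0035],[0.23,-0.83,0.09,-0.002,0.026,0.007],[0.23,-0.83,0.09,-0.002,0.026,0.007]])

```text
clock: 7.5
tool_pos: [0.5323, 0.0904, 0.2412]
eef_rot: [-0.077, 0.993, 0.015, -0.093]
force: [-0.2, 0.8, -2.6]
finger_gap: 0.0638
finger_force: 30.0
```

Emit:
drive_tool(targets=[[0.18,-0.84,0.11,-0.001,0.013,0.0035],[0.18,-0.84,0.11,-0.002,0.026,0.007],[0.18,-0.84,0.11,-0.002,0.026,0.007]])

```text
clock: 7.8
tool_pos: [0.5256, 0.005, 0.2292]
eef_rot: [-0.056, 0.983, 0.013, -0.174]
force: [-0.2, 1.1, -2.2]
finger_gap: 0.0637
finger_force: 30.0
```

Emit:
drive_tool(targets=[[0.13,-0.84,0.13,-0.001,0.013,0.0035],[0.13,-0.84,0.13,-0.002,0.026,0.007],[0.13,-0.84,0.13,-0.002,0.026,0.007]])

```text
clock: 8.1
tool_pos: [0.518, -0.0795, 0.217]
eef_rot: [-0.034, 0.966, 0.011, -0.255]
force: [0.3, 0.7, -2.6]
finger_gap: 0.0638
finger_force: 30.0
```

Emit:
drive_tool(targets=[[0.07,-0.85,0.13,-0.001,0.013,0.0035],[0.07,-0.85,0.13,-0.002,0.026,0.007],[0.07,-0.85,0.13,-0.002,0.026,0.007]])

```text
clock: 8.4
tool_pos: [0.5108, -0.1646, 0.2052]
eef_rot: [-0.012, 0.943, 0.009, -0.334]
force: [0.0, -0.3, -3.2]
finger_gap: 0.0637
finger_force: 30.0
```

Emit:
drive_tool(targets=[[0.015,-0.85,0.13,-0.001,0.013,0.0035],[0.015,-0.85,0.13,-0.002,0.026,0.007],[0.015,-0.85,0.13,-0.002,0.026,0.007]])

```text
clock: 8.7
tool_pos: [0.503, -0.2492, 0.1931]
eef_rot: [0.01, 0.912, 0.007, -0.41]
force: [-0.1, 0.5, -3.5]
finger_gap: 0.0639
finger_force: 30.0
```

Emit:
drive_tool(targets=[[-0.04,-0.85,0.11,-0.001,0.013,0.0035],[-0.04,-0.85,0.11,-0.002,0.026,0.007],[-0.04,-0.85,0.11,-0.002,0.026,0.007],[-0.04,-0.85,0.11,-0.002,0.026,0.007]])

```text
clock: 9.1
tool_pos: [0.4972, -0.3316, 0.1849]
eef_rot: [0.03, 0.877, 0.004, -0.479]
force: [-0.4, 0.6, -1.5]
finger_gap: 0.0634
finger_force: 30.0
```

```bash
python3 log.py; python3 - <<'E'
from plan import *
from station import read_camera
c=read_camera("top");d=read_camera("side")
for n,x in(("top2",c),("side2",d)): pickle.dump(x,open(n+".pkl","wb"))
s=manip.read_state(); rl,pl=lid2tool(); R0=R.from_quat(s["eef_rot"]); Rp=R0*rl; P=s["tool_pos"]+R0.apply(pl)
print("pred lid",P,Rp.as_euler("ZYX",degrees=True))
B=box8(55,32,0,8);H=box8(15,11,8,32);E_=[(a,b) for a in range(8) for b in range(a) if bin(a^b).count("1")==1]
segs=[(B[a],B[b]) for a,b in E_]+[(H[a],H[b]) for a,b in E_]
def draw(im,cam,o,k):
    for sg in segs:
        uv=((proj(cam,Rp.apply(sg)+P)-o+.5)*k).astype(int); cv2.line(im,uv[0].tolist(),uv[1].tolist(),(0,0,255),1)
u=proj(c,P)[0].astype(int)-[50,50];v=proj(d,P)[0].astype(int)-[50,50]
A=crop(c,u[0],u[1],u[0]+100,u[1]+100,4);Bm=crop(d,v[0],v[1],v[0]+100,v[1]+100,4); draw(A,c,u,4);draw(Bm,d,v,4)
cv2.imwrite("pics/a4.png",np.hstack([A,Bm]))
E
```

```text
9.1 [-0.1859  0.8331  0.28    0.1336 -2.0094 -1.4624] [ 0.4972 -0.3316  0.1849] [ 0.0302  0.8771  0.0037 -0.4794] [-0.4305  0.598  -1.5185] 0.0633959305538691 29.997205138206482
pred lid [ 0.4745 -0.3304  0.1859] [-3.1276  0.3361 -1.2098]
```

View pics/a4.png

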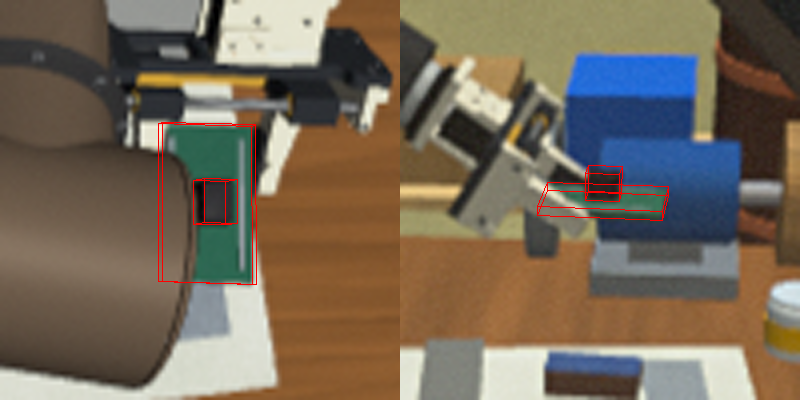

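The overlay shows the lid held flat with its handle up, about where predicted: handle at top crop (212,202), lid edges within ~1 px. I'll lower it onto the felt.

```bash
python3 - <<'E'
from plan import *
rl,pl=lid2tool(); Rt=R.from_euler("z",-.04)*rl.inv(); P=np.array([.480,-.3317,.030])-Rt.apply(pl)
s=manip.read_state()
for dz in (.07,.01,0): print(dz,*rel(P+[0,0,dz],Rt)); 
print("world z in tool",Rt.inv().apply([0,0,.1])/.1)
E
```

```text
0.07 [-0.7497  0.0127  0.4204] [ 0.0001 -0.001  -0.0041]
0.01 [-1.2531  0.0265  0.7466] [ 0.0001 -0.001  -0.0041]
0 [-1.337   0.0288  0.801 ] [ 0.0001 -0.001  -0.0041]
world z in tool [ 0.836  -0.0019 -0.5488]
```

Emit:
drive_tool(targets=[[-0.35,0.01,0.2,0,-0.001,-0.004],[-0.7,0.013,0.39,0,-0.001,-0.004],[-0.9,0.02,0.52,0,-0.001,-0.004],[-0.9,0.02,0.52,0,-0.001,-0.004]])

```text
clock: 9.6
tool_pos: [0.5016, -0.3306, 0.0817]
eef_rot: [0.018, 0.879, 0.01, -0.477]
force: [-0.3, 0.7, -1.6]
finger_gap: 0.0634
finger_force: 30.0
```

Emit:
drive_tool(targets=[[-0.2,0,0.13,0,0,0],[-0.33,0,0.215,0,0,0],[-0.38,0,0.25,0,0,0],[-0.38,0,0.25,0,0,0]])

```text
clock: 10.0
tool_pos: [0.5019, -0.3324, 0.0382]
eef_rot: [0.019, 0.879, 0.01, -0.476]
force: [-0.1, 0.6, -0.9]
finger_gap: 0.0637
finger_force: 30.0
```

```bash
python3 log.py; python3 - <<'E'
from plan import *
rl,pl=lid2tool(); Rt=R.from_euler("z",-.04)*rl.inv(); P=np.array([.480,-.3317,.030])-Rt.apply(pl)
print(*rel(P,Rt)); s=manip.read_state();R0=R.from_quat(s["eef_rot"]);print(s["tool_pos"]+R0.apply(pl),(R0*rl).as_euler("ZYX",degrees=True))
E
```

```text
10.0 [-0.1856  0.9797  0.2346  0.124  -1.8118 -1.4635] [ 0.5019 -0.3324  0.0382] [ 0.019   0.8791  0.0096 -0.4761] [-0.1476  0.6341 -0.8954] 0.06374889090453974 29.997234642505646
[-0.0615  0.0058  0.0225] [ 0.0004 -0.0004 -0.0001]
[ 0.4785 -0.3322  0.0364] [-2.4194  0.1571  0.0373]
```

Emit:
drive_tool(targets=[[-0.02,0.003,0.01,0,0,0],[-0.035,0.006,0.015,0,0,0],[-0.035,0.006,0.015,0,0,0]])

```text
clock: 10.3
tool_pos: [0.5027, -0.3322, 0.0345]
eef_rot: [0.019, 0.879, 0.01, -0.476]
force: [-0.2, 0.1, -2.2]
finger_gap: 0.0639
finger_force: 30.0
```

Emit:
drive_tool(targets=[[-0.012,0,0.006,0,0,0],[-0.022,0,0.011,0,0,0],[-0.022,0,0.011,0,0,0]])

```text
clock: 10.6
tool_pos: [0.5028, -0.3323, 0.033]
eef_rot: [0.019, 0.879, 0.009, -0.476]
force: [1.2, 1.1, 4.7]
finger_gap: 0.0636
finger_force: 30.0
```

```bash
python3 log.py
```

```text
10.6 [-0.1852  0.9871  0.2371  0.1238 -1.8078 -1.4649] [ 0.5028 -0.3323  0.033 ] [ 0.0192  0.8789  0.0094 -0.4765] [1.1699 1.0816 4.6521] 0.06362882641787423 30.00027447938919
```

Contact on the felt at about +6 N. Next: release, lift straight up, and turn the tool down.

Emit:
drive_tool(targets=[[0,0,0,0,0,0],[0,0,0,0,0,0],[0,0,0,0,0,0],[0,0,0,0,0,0],[0,0,0,0,0,0]], claw=86)

```text
clock: 11.1
tool_pos: [0.5027, -0.3322, 0.0315]
eef_rot: [0.019, 0.879, 0.01, -0.476]
force: [0.3, -0.7, -0.6]
finger_gap: 0.0858
finger_force: 0.0
```

Emit:
drive_tool(targets=[[0.08,0,-0.05,0,0,0],[0.3,0,-0.2,0,0,0],[0.65,0,-0.43,0,0,0],[0.9,0,-0.59,0,0,0],[0.9,0,-0.59,0,0,0]])

```text
clock: 11.6
tool_pos: [0.5048, -0.3329, 0.1447]
eef_rot: [0.02, 0.881, 0.008, -0.473]
force: [0.2, 0.9, 0.4]
finger_gap: 0.0862
finger_force: 0.0
```

```bash
python3 log.py; python3 - <<'E'
from plan import *
from station import read_camera
c=read_camera("top");d=read_camera("side")
for n,x in(("top3",c),("side3",d)): pickle.dump(x,open(n+".pkl","wb"))
waypoints(np.array([.48,-.332,.15]),toolR(np.pi/2,-.042),3)
E
```

```text
11.6 [-0.1853  0.8711  0.2735  0.1306 -1.9499 -1.4459] [ 0.5048 -0.3329  0.1447] [ 0.0195  0.881   0.0082 -0.4726] [0.1814 0.8881 0.4034] 0.08615075307963178 0.0
[0.069, -0.003, 0.048, -0.0, -0.053, -0.0] 2e-18 [-0.2012  0.6715  0.0916  0.0977 -1.6442 -1.4387]
[0.08, -0.003, 0.023, -0.0, -0.053, -0.0] 5e-30 [-0.2278  0.4689 -0.1112  0.0621 -1.3158 -1.4111]
[0.084, -0.003, -0.004, -0.0, -0.053, -0.0] 9e-25 [-0.2703  0.2846 -0.3164 -0.     -0.9698 -1.3425]
```

```bash
python3 - <<'E'
from plan import *
l=pickle.load(open("log.pkl","rb"));s=[x for x in l if abs(x["clock"]-10.6)<.02][0]
R0=R.from_quat(s["eef_rot"]);y=R0.apply([0,1,0]);print("tool y",y,"yaw",np.arctan2(-y[0],y[1])); rl,pl=lid2tool(); pl[1]=0
C=s["tool_pos"]+R0.apply(pl);print("lid",C)
# image check of the lid on the block
t,d=load("top3"),load("side3")
P=rect(55,32,38)+rect(55,32,30)
for v in ([(t,[0,1])],[(d,[0,1,2,3])],[(d,[2,6,1,3])]): print(edgefit(v,P,flat,[C[0],C[1],-.042],1.5))
yaw=np.arctan2(-y[0],y[1]); Rd=toolR(np.pi/2,yaw)
waypoints(np.array([C[0],C[1],.13]),Rd*R.from_euler("z",-np.pi/2),4)
E
```

```text
tool y [ 0.0426  0.9991 -0.0018] yaw -0.04260208925450955
lid [ 0.4794 -0.3313  0.0312]
(array([ 0.4893, -0.3375, -0.0686]), array([0.3201, 0.2922]))
(array([ 0.4795, -0.3325, -0.0483]), array([0.2264, 0.1045, 0.101 , 0.2953]))
(array([ 0.4794, -0.3366, -0.0547]), array([0.4838, 0.5511, 0.0894, 0.2933]))
[0.01, -0.001, 0.065, 0.031, -0.031, -0.057] 8e-21 [-0.1299  0.7097  0.0353  0.2144 -1.6478 -1.1138]
[0.02, 0.017, 0.06, 0.031, -0.031, -0.057] 6e-19 [-0.1145  0.5366 -0.1754  0.249  -1.3459 -0.7775]
[0.021, 0.035, 0.051, 0.031, -0.031, -0.057] 1e-19 [-0.1557  0.3875 -0.3209  0.202  -1.0772 -0.3619]
[0.014, 0.051, 0.039, 0.031, -0.031, -0.057] 4e-26 [-0.2693  0.3039 -0.3414  0.     -0.9256  0.2267]
```

Emit:
drive_tool(targets=[[0.0,0,0.02,0.01,-0.01,-0.019],[0.01,0,0.04,0.02,-0.02,-0.038],[0.01,0,0.065,0.031,-0.031,-0.057],[0.01,0,0.065,0.031,-0.031,-0.057]])

```text
clock: 12.1
tool_pos: [0.4965, -0.331, 0.138]
eef_rot: [-0.185, 0.907, 0.007, -0.378]
force: [-0.4, 0.3, 0.6]
finger_gap: 0.0856
finger_force: 0.0
```

Emit:
drive_tool(targets=[[0.007,0,0.02,0.01,-0.01,-0.019],[0.015,0.01,0.04,0.02,-0.02,-0.038],[0.02,0.017,0.06,0.031,-0.031,-0.057],[0.02,0.017,0.06,0.031,-0.031,-0.057]])

```text
clock: 12.5
tool_pos: [0.4898, -0.3316, 0.1351]
eef_rot: [-0.375, 0.889, 0.004, -0.262]
force: [0.1, 0.1, 0.2]
finger_gap: 0.0862
finger_force: 0.0
```

Emit:
drive_tool(targets=[[0.007,0.01,0.02,0.01,-0.01,-0.019],[0.015,0.02,0.04,0.02,-0.02,-0.038],[0.02,0.035,0.05,0.031,-0.031,-0.057],[0.02,0.035,0.05,0.031,-0.031,-0.057]])

```text
clock: 12.9
tool_pos: [0.4837, -0.3318, 0.1317]
eef_rot: [-0.547, 0.826, 0.002, -0.133]
force: [1.3, -0.9, 1.9]
finger_gap: 0.0862
finger_force: 0.0
```

Emit:
drive_tool(targets=[[0.007,0.02,0.02,0.01,-0.01,-0.019],[0.01,0.04,0.03,0.02,-0.02,-0.038],[0.015,0.05,0.04,0.031,-0.031,-0.057],[0.015,0.05,0.04,0.031,-0.031,-0.057]])

```text
clock: 13.3
tool_pos: [0.4784, -0.3321, 0.1282]
eef_rot: [-0.693, 0.721, -0.001, 0.003]
force: [0.4, -1.2, 0.6]
finger_gap: 0.0861
finger_force: 0.0
```

```bash
python3 log.py; python3 - <<'E'
from plan import *
Rt=toolR(np.pi/2,-.0426)*R.from_euler("z",-np.pi/2)
print(*rel(np.array([.4794,-.3315,.054]),Rt))
E
```

```text
13.3 [-0.2748  0.3037 -0.3438 -0.0067 -0.9188  0.2391] [ 0.4784 -0.3321  0.1282] [-0.6929  0.721  -0.0006  0.0034] [ 0.3867 -1.1885  0.6323] 0.08610145919055681 0.0
[-0.0036 -0.006   0.7417] [-0.0009  0.0007  0.0005]
```

Emit:
drive_tool(targets=[[0,-0.006,0.2,-0.001,0.0007,0],[0,-0.006,0.4,-0.001,0.0007,0],[0,-0.006,0.6,-0.001,0.0007,0],[0,-0.006,0.69,-0.001,0.0007,0],[0,-0.006,0.69,-0.001,0.0007,0]], claw=56)

```text
clock: 13.8
tool_pos: [0.4795, -0.3309, 0.0574]
eef_rot: [-0.692, 0.721, 0.001, -0.003]
force: [0.2, 0.3, 0.9]
finger_gap: 0.0572
finger_force: 0.0
```

Emit:
drive_tool(targets=[[0,0,0.02,0,0,0],[0,0,0.045,0,0,0],[0,0,0.045,0,0,0]])

```text
clock: 14.1
tool_pos: [0.4806, -0.3314, 0.0554]
eef_rot: [-0.693, 0.721, -0.001, -0.001]
force: [0.9, 0.2, -0.2]
finger_gap: 0.0559
finger_force: 0.0
```

```bash
python3 log.py
```

```text
14.1 [-0.2669  0.3926 -0.4173  0.0043 -0.7596  0.2251] [ 0.4806 -0.3314  0.0554] [-0.6933  0.7206 -0.0013 -0.0009] [ 0.8653  0.2064 -0.1848] 0.05589032378677841 0.0
```

Emit:
drive_tool(targets=[[0,0,0.01,0,0,0],[0,0,0.01,0,0,0],[0,0,0.01,0,0,0],[0,0,0.01,0,0,0],[0,0,0.01,0,0,0],[0,0,0.01,0,0,0]], claw=20)

```text
clock: 14.7
tool_pos: [0.4803, -0.3313, 0.0542]
eef_rot: [-0.694, 0.72, -0.001, -0.001]
force: [-0.8, 1.1, 2.9]
finger_gap: 0.0299
finger_force: 30.0
```

```bash
python3 log.py
```

```text
14.7 [-0.267   0.3941 -0.4185  0.0043 -0.7574  0.2258] [ 0.4803 -0.3313  0.0542] [-0.6935  0.7205 -0.0011 -0.0011] [-0.7546  1.0702  2.8885] 0.029895724293272793 30.000113546848297
```

The handle is gripped (29.9 mm, 30 N). I'll lift it and refine the box pose from the first pictures.

Emit:
drive_tool(targets=[[0,0,-0.1,0,0,0],[0,0,-0.3,0,0,0],[0,0,-0.6,0,0,0],[0,0,-0.9,0,0,0],[0,0,-0.9,0,0,0]])

```text
clock: 15.2
tool_pos: [0.4827, -0.3321, 0.1489]
eef_rot: [-0.694, 0.72, -0.005, 0.0]
force: [-0.2, 0.3, -1.2]
finger_gap: 0.0299
finger_force: 30.0
```

```bash
python3 log.py; cat > boxm.py <<'E'
from plan import *
def cross(v,lev):
    "sub-pixel position where profile v first falls below lev"
    k=np.nonzero(v<lev)[0][0]; return k-1+(v[k-1]-lev)/(v[k-1]-v[k])
def line(cam,rows,cols,side,z,vertical=True):
    g=cam["frame"].astype(float).mean(2); pts=[]
    for r in rows:
        v=(g[r,cols[0]:cols[1]] if vertical else g[cols[0]:cols[1],r]); v=v[::-1] if side<0 else v
        x=cross(v,110); x=cols[0]+x if side>0 else cols[1]-1-x
        pts.append(ray(cam,(x,r) if vertical else (r,x),z)[:2])
    pts=np.array(pts); k=1 if vertical else 0   # y(x) or x(y)
    c=np.polyfit(pts[:,1-k]-pts[:,1-k].mean(),pts[:,k],1); return pts[:,1-k].mean(),c[1],c[0],np.std(pts[:,k]-np.polyval(c,pts[:,1-k]-pts[:,1-k].mean()))
if __name__=="__main__":
    t=load("top0")
    print("left base y=+38.5 z0",line(t,range(203,239),(366,382),1,0))
    print("right rim y=-38.5",line(t,range(203,239),(394,410),-1,.059))
    print("far housing x=80",line(t,range(386,394),(186,200),1,.056,False))
    print("near housing x=-80",line(t,range(387,394),(240,254),-1,.056,False))
    print("far rim",line(t,[*range(379,384),*range(397,401)],(192,205),1,.059,False))
    print("near rim",line(t,[*range(379,384),*range(397,401)],(236,252),-1,.059,False))
    print("block left base",line(t,range(202,224),(460,474),1,0)); print("block right top",line(t,range(202,224),(476,492),-1,.03))
    print("block far",line(t,range(472,482),(192,206),1,.03,False)); print("block near",line(t,range(472,482),(222,234),-1,.03,False))
E
python3 boxm.py
python3 - <<'E'
from plan import *
s=manip.read_state(); y=R.from_quat(s["eef_rot"]).apply([0,1,0]); print("tool y",y)
E
```

```text
15.2 [-0.2665  0.284  -0.3222  0.0049 -0.9565  0.2263] [ 0.4827 -0.3321  0.1489] [-0.6938  0.7202 -0.0046  0.0004] [-0.168   0.2618 -1.2276] 0.02986778752305396 29.999206960201263
left base y=+38.5 z0 (np.float64(0.4657238243161518), np.float64(-0.02296053264785249), np.float64(-0.033089246833354805), np.float64(2.6977053284229638e-05))
right rim y=-38.5 (np.float64(0.46193604112020176), np.float64(-0.0960086657799139), np.float64(-0.03635723378292861), np.float64(6.821895635052132e-05))
far housing x=80 (np.float64(-0.06146710588874284), np.float64(0.5416333383747177), np.float64(0.014177796191035224), np.float64(3.489624159625889e-05))
near housing x=-80 (np.float64(-0.057369686575684975), np.float64(0.3845988573011211), np.float64(0.06039557186389707), np.float64(0.0003300734551012982))
far rim (np.float64(-0.058412920859063994), np.float64(0.5299044451158096), np.float64(0.03980422767444208), np.float64(0.0018527169373307667))
near rim (np.float64(-0.05371037930873883), np.float64(0.3978356104449141), np.float64(0.01127151477585506), np.float64(0.0006595986607086481))
block left base (np.float64(0.48436500458173043), np.float64(-0.31252576562078155), np.float64(-0.050785983688829306), np.float64(3.132447281965921e-05))
block right top (np.float64(0.4818936020044611), np.float64(-0.3514085879571051), np.float64(-0.0545232340967143), np.float64(4.4952274289659154e-05))
block far (np.float64(-0.3355837537150879), np.float64(0.5231704738963844), np.float64(0.051173061006737526), np.float64(0.00023711883120687194))
block near (np.float64(-0.3310370400512087), np.float64(0.4358914005958844), np.float64(0.020576780158653652), np.float64(0.00015962985053778904))
tool y [-0.9993  0.0373 -0.0071]
```

```bash
python3 - <<'E'
from plan import *
Rt=toolR(np.pi/2,-.035)*R.from_euler("z",-np.pi/2)
waypoints(np.array([.4638,-.0592,.140]),Rt,3)
E
```

```text
[-0.907, 0.097, 0.024, -0.0, -0.0, -0.0] 1e-18 [-0.0985  0.2086 -0.4346  0.0045 -0.9227  0.0593]
[-0.907, 0.096, 0.026, -0.0, -0.0, -0.0] 2e-19 [ 0.0918  0.1491 -0.5188  0.0028 -0.9008 -0.1293]
[-0.907, 0.095, 0.028, -0.0, -0.0, -0.0] 7e-23 [ 0.2957  0.1115 -0.5717 -0.     -0.8877 -0.3307]
```

Emit:
drive_tool(targets=[[-0.45,0.05,0.01,0,0,0],[-0.9,0.095,0.025,0,0,0],[-0.9,0.095,0.025,0,0,0]])

```text
clock: 15.5
tool_pos: [0.4731, -0.2371, 0.141]
eef_rot: [-0.694, 0.72, -0.0, -0.001]
force: [0.6, -1.3, -1.8]
finger_gap: 0.0297
finger_force: 30.0
```

Emit:
drive_tool(targets=[[-0.45,0.05,0.01,0,0,0],[-0.9,0.095,0.025,0,0,0],[-0.9,0.095,0.025,0,0,0]])

```text
clock: 15.8
tool_pos: [0.4676, -0.147, 0.1384]
eef_rot: [-0.695, 0.719, -0.001, -0.001]
force: [-0.6, -0.3, -1.5]
finger_gap: 0.0296
finger_force: 30.0
```

Emit:
drive_tool(targets=[[-0.45,0.05,0.01,0,0,0],[-0.9,0.095,0.025,0,0,0],[-0.9,0.095,0.025,0,0,0],[-0.9,0.095,0.025,0,0,0]])

```text
clock: 16.2
tool_pos: [0.4621, -0.0595, 0.1358]
eef_rot: [-0.694, 0.72, -0.001, -0.001]
force: [1.4, -0.6, -2.0]
finger_gap: 0.0296
finger_force: 30.0
```

```bash
python3 log.py; python3 - <<'E'
from plan import *
Rt=toolR(np.pi/2,-.035)*R.from_euler("z",-np.pi/2)
print(*rel(np.array([.4638,-.0592,.140]),Rt))
from station import read_camera
c=read_camera("top");d=read_camera("side")
for n,x in(("top4",c),("side4",d)): pickle.dump(x,open(n+".pkl","wb"))
A=crop(c,360,165,430,260,6)[:570,:390];B=crop(d,330,130,398,225,6)[:570,:400]
cv2.imwrite("pics/a5.png",np.hstack([A,B]))
E
```

```text
16.2 [ 0.2987  0.1138 -0.5822  0.0036 -0.8757 -0.3366] [ 0.4621 -0.0595  0.1358] [-0.6944  0.7196 -0.001  -0.0011] [ 1.3667 -0.643  -2.0166] 0.029564103868799093 29.99941349029541
[-0.003  -0.0165 -0.0425] [-0.     -0.0005 -0.0001]
```

View pics/a5.png

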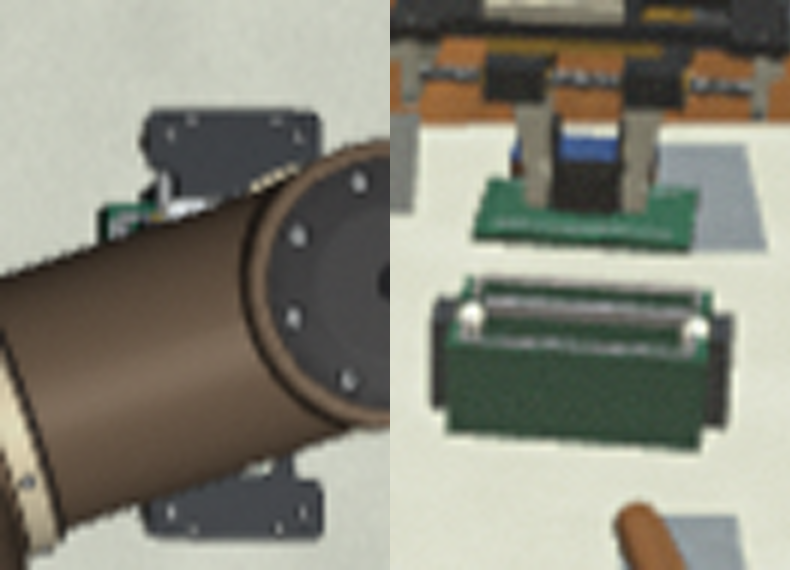

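The side crop shows the lid level over the box mouth with a white gap between them, its near lower edge at crop (470–692, ~245) and the rollers at (470,318) and (695,328). Now I'll measure the lid-to-box offset from numbers alone.

```bash
cat > cmp.py <<'E'
from boxm import *
import sys
d=load("side4"); g=d["frame"].astype(float).mean(2)
def up(cols,r0,r1):  # scan upward from row r1
    return np.array([[c,r1-1-cross(g[r0:r1,c][::-1],125)] for c in cols])
def lr(rows,c0,c1,side):
    return np.array([[ (c0+cross(g[r,c0:c1],125)) if side>0 else c1-1-cross(g[r,c0:c1][::-1],125),r] for r in rows])
yaw=-.035
def dist(px,p,A,B):
    Rz=R.from_euler("z",yaw); uv=proj(d,Rz.apply(np.array([A,B])/1000)+[p[0],p[1],0]); e=uv[1]-uv[0]; n=np.array([-e[1],e[0]])/np.linalg.norm(e); return (px-uv[0])@n
zl=(manip.read_state()["tool_pos"][2]-.0242)*1000
bb=up(range(343,380),192,216); hl=lr(range(186,196),326,345,1); hr=lr(range(187,197),378,398,-1)
lb=up(range(347,379),160,176); ll=lr(range(162,168),335,352,1); l_r=lr(range(164,169),374,392,-1)
fb=lambda p:np.r_[dist(bb,p,[-67,38.5,0],[67,38.5,0])*.3,dist(hl,p,[80,10,10],[80,10,50]),dist(hr,p,[-80,10,10],[-80,10,50])]
fl=lambda p:np.r_[dist(lb,p,[-55,32,zl],[55,32,zl])*.3,dist(ll,p,[55,32,zl+8],[55,-32,zl+8]),dist(l_r,p,[-55,32,zl+8],[-55,-32,zl+8])]
for n,f,p0 in(("box",fb,[.4634,-.0595]),("lid",fl,[.4625,-.0595])):
    r=least_squares(f,p0,loss="soft_l1",f_scale=.2); print(n,r.x,r.fun.round(2))
print("tcp",manip.read_state()["tool_pos"], bb[::9],lb[::8],hl[::4],hr[::4],ll[::3],l_r[::3])
E
python3 cmp.py
```

```text
box [ 0.4642 -0.0663] [ 0.03 -0.02 -0.02  0.    0.01 -0.03 -0.03 -0.02 -0.05 -0.02 -0.    0.01
  0.01  0.04  0.04 -0.02 -0.    0.02  0.02 -0.03 -0.01 -0.   -0.03 -0.02
  0.   -3.31 -3.05 -3.05 -3.04 -2.95 -3.16  0.03  0.04 -0.01 -0.03 -0.05
 -0.04  0.3   0.28  0.29  0.26  0.23  0.23  0.21  0.18  0.18  0.16 -0.29
 -0.23 -0.19 -0.1  -0.18 -0.27 -0.2  -0.2  -0.26 -0.19]
lid [ 0.4616 -0.0654] [ 0.06  0.06 -0.03 -0.01  0.01  0.04  0.03 -0.03 -0.01 -0.   -0.04 -0.02
 -0.   -0.    0.03  0.01  0.03  0.04  0.   -0.04 -0.02  0.02  0.02 -0.04
 -0.02 -0.01 -0.04 -0.03 -0.02  0.01  0.01 -0.    0.05 -0.17  0.06 -0.02
 -0.2   0.06  0.22 -0.06 -0.18  0.1   0.08]
tcp [ 0.4621 -0.0607  0.1356] [[343.     201.7195]
 [352.     202.5672]
 [361.     203.0766]
 [370.     214.0111]
 [379.     204.5915]] [[347.     169.6813]
 [355.     170.4069]
 [363.     170.7597]
 [371.     171.3932]] [[336.404  186.    ]
 [336.3841 190.    ]
 [336.391  194.    ]] [[386.3053 187.    ]
 [386.1632 191.    ]
 [385.8263 195.    ]] [[345.3795 162.    ]
 [344.3424 165.    ]] [[381.012  164.    ]
 [380.4685 167.    ]]
```

```bash
cat > avg.py <<'E'
from plan import *
from station import read_camera
def avg(n=6):
    P=[];F=[];Y=[]
    for _ in range(n):
        read_camera("side"); s=manip.read_state(); P.append(s["tool_pos"]);F.append(s["force"]);Y.append(R.from_quat(s["eef_rot"]))
    return np.mean(P,0),np.std(P,0),np.mean(F,0),R.concatenate(Y).mean()
if __name__=="__main__":
    import sys
    P,sd,F,Q=avg(); print(P,sd,"F",F,"y",Q.apply([0,1,0]),"z",Q.apply([0,0,1]))
    Rt=toolR(np.pi/2,-.035)*R.from_euler("z",-np.pi/2); T=np.array(eval(sys.argv[1]))
    print(Q.inv().apply(T-P)/.1,(Q.inv()*Rt).as_rotvec()/6.2832)
E
python3 avg.py "[.4643,-.0606,.092]"
```

```text
[ 0.462  -0.0611  0.1356] [0.     0.0001 0.    ] F [-0.0786 -0.2476 -1.6886] y [-0.9992  0.0398  0.0002] z [-0.0004 -0.0031 -1.    ]
[-0.0072 -0.0225  0.4357] [ 0.     -0.0005 -0.0008]
```

```bash
python3 - <<'E'
from station import read_camera
import pickle
pickle.dump(read_camera("side"),open("side4.pkl","wb"))
E
python3 cmp.py | grep -v "^ "
```

```text
box [ 0.4642 -0.0662] [ 0.02 -0.02 -0.01  0.02  0.02 -0.04 -0.02 -0.02 -0.05 -0.02  0.    0.01
lid [ 0.4612 -0.0662] [ 0.04  0.04  0.07  0.05 -0.02 -0.    0.02  0.03 -0.04 -0.03 -0.01 -0.
tcp [ 0.4621 -0.0608  0.1356] [[343.     201.75  ]
```

Emit:
drive_tool(targets=[[-0.005,-0.025,0.15,0,-0.0005,-0.0008],[-0.005,-0.025,0.3,0,-0.0005,-0.0008],[-0.005,-0.025,0.43,0,-0.0005,-0.0008],[-0.005,-0.025,0.43,0,-0.0005,-0.0008],[-0.005,-0.025,0.43,0,-0.0005,-0.0008]])

```text
clock: 17.15
tool_pos: [0.4647, -0.0601, 0.0928]
eef_rot: [-0.695, 0.719, 0.0, -0.0]
force: [0.1, -0.3, -1.2]
finger_gap: 0.0299
finger_force: 30.0
```

```bash
python3 avg.py "[.4645,-.0607,.0762]"
```

```text
[ 0.4651 -0.0599  0.0933] [0.0001 0.0001 0.0001] F [ 0.0024  0.4132 -1.7035] y [-0.9995  0.0331 -0.0011] z [ 0.0011  0.0003 -1.    ]
[0.0086 0.0056 0.1712] [-0.0002  0.0001  0.0003]
```

Emit:
drive_tool(targets=[[0.008,0.005,0.03,0,0,0],[0.008,0.005,0.06,0,0,0],[0.008,0.005,0.09,0,0,0],[0.008,0.005,0.12,0,0,0],[0.008,0.005,0.12,0,0,0]])

```text
clock: 17.95
tool_pos: [0.4638, -0.0607, 0.0801]
eef_rot: [-0.695, 0.719, 0.0, -0.0]
force: [-0.2, -0.9, -1.2]
finger_gap: 0.0297
finger_force: 30.0
```

```bash
python3 avg.py "[.4645,-.0607,.0762]"
```

```text
[ 0.4641 -0.0607  0.0806] [0.0001 0.     0.0002] F [-0.1042  0.0446 -1.8197] y [-0.9995  0.0331  0.0001] z [-0.0001  0.0001 -1.    ]
[ 0.0002 -0.004   0.0443] [0.     0.     0.0003]
```

Emit:
drive_tool(targets=[[0,-0.002,0.015,0,0,0],[0,-0.002,0.03,0,0,0],[0,-0.002,0.03,0,0,0]])

```text
clock: 18.55
tool_pos: [0.4641, -0.0607, 0.0774]
eef_rot: [-0.695, 0.719, 0.0, -0.0]
force: [-0.8, -0.3, -1.4]
finger_gap: 0.03
finger_force: 30.0
```

Emit:
drive_tool(targets=[[0,0,0.01,0,0,0],[0,0,0.02,0,0,0],[0,0,0.02,0,0,0]])

```text
clock: 18.85
tool_pos: [0.4636, -0.0608, 0.0755]
eef_rot: [-0.695, 0.719, 0.0, -0.0]
force: [-4.1, 1.9, 2.2]
finger_gap: 0.0296
finger_force: 30.0
```

```bash
python3 avg.py "[.4645,-.0607,.0702]"
```

```text
[ 0.4637 -0.0608  0.0756] [0.0001 0.     0.    ] F [-4.2117  0.9124  2.5416] y [-0.9994  0.0333  0.001 ] z [-0.001  0.    -1.   ]
[-0.0011 -0.0081  0.0536] [0.0002 0.     0.0003]
```

The lid is in the mouth on the rollers (origin at ~52 mm). The side force suggests it's slightly off towards +x, so I'll nudge it and press gradually.

Emit:
drive_tool(targets=[[0,0.008,0,0,0,0],[0,0.008,0.01,0,0,0],[0,0.008,0.02,0,0,0],[0,0.008,0.02,0,0,0]])

```text
clock: 19.55
tool_pos: [0.4641, -0.0607, 0.074]
eef_rot: [-0.695, 0.719, -0.0, 0.0]
force: [-3.5, -0.7, 4.6]
finger_gap: 0.0301
finger_force: 30.0
```

Emit:
drive_tool(targets=[[0,0,0.01,0,0,0],[0,0,0.02,0,0,0],[0,0,0.02,0,0,0]])

```text
clock: 19.85
tool_pos: [0.4637, -0.0607, 0.0716]
eef_rot: [-0.695, 0.719, -0.0, 0.0]
force: [-1.6, -1.0, 1.4]
finger_gap: 0.0301
finger_force: 30.0
```

```bash
python3 avg.py "[.4645,-.0607,.0702]"
```

```text
[ 0.4637 -0.0607  0.0716] [0. 0. 0.] F [-1.1311 -1.2121  0.6817] y [-0.9995  0.0331 -0.0003] z [ 0.0003  0.0002 -1.    ]
[ 0.0002 -0.0084  0.0142] [-0.      0.      0.0003]
```

Emit:
drive_tool(targets=[[0,0,0.01,0,0,0],[0,0,0.015,0,0,0],[0,0,0.015,0,0,0]])

```text
clock: 20.45
tool_pos: [0.4634, -0.0606, 0.0701]
eef_rot: [-0.695, 0.719, 0.0, 0.0]
force: [-2.1, -0.4, 2.3]
finger_gap: 0.0297
finger_force: 30.0
```

Emit:
drive_tool(targets=[[0,0,0.01,0,0,0],[0,0,0.015,0,0,0],[0,0,0.015,0,0,0]])

```text
clock: 20.75
tool_pos: [0.4635, -0.0606, 0.0701]
eef_rot: [-0.696, 0.719, -0.0, 0.0]
force: [-8.7, 1.2, 21.2]
finger_gap: 0.0299
finger_force: 30.0
```

```bash
python3 avg.py "[.4645,-.0607,.0702]"
```

```text
[ 0.4635 -0.0606  0.0701] [0. 0. 0.] F [-8.9428  2.416  21.501 ] y [-0.9995  0.0325 -0.0005] z [ 0.0005  0.     -1.    ]
[ 0.0006 -0.0099 -0.0013] [-0.0001  0.      0.0004]
```

The stop is hard at TCP z = 70.1 mm, matching home (70.2 expected), with 21 N pressing. I'll ease to about 15 N, relieve the sideways force and hold.

Emit:
drive_tool(targets=[[0,0.004,-0.005,0,0,0],[0,0.004,-0.005,0,0,0],[0,0.004,-0.005,0,0,0]])

```text
clock: 21.35
tool_pos: [0.4635, -0.0606, 0.0701]
eef_rot: [-0.695, 0.719, -0.0, 0.0]
force: [-4.9, -0.2, 12.9]
finger_gap: 0.0296
finger_force: 30.0
```

```bash
python3 avg.py "[.4645,-.0607,.0702]"
```

```text
[ 0.4635 -0.0606  0.0701] [0. 0. 0.] F [-4.3239  0.3794 12.594 ] y [-0.9995  0.0326 -0.001 ] z [ 0.001   0.0001 -1.    ]
[ 0.0007 -0.0101 -0.0011] [-0.0002  0.      0.0004]
```

Emit:
drive_tool(targets=[[0,0.002,0.0015,0,0,0],[0,0.002,0.0015,0,0,0],[0,0.002,0.0015,0,0,0],[0,0.002,0.0015,0,0,0],[0,0.002,0.0015,0,0,0],[0,0.002,0.0015,0,0,0],[0,0.002,0.0015,0,0,0],[0,0.002,0.0015,0,0,0],[0,0.002,0.0015,0,0,0],[0,0.002,0.0015,0,0,0]])

```text
clock: 22.65
tool_pos: [0.4635, -0.0606, 0.0701]
eef_rot: [-0.696, 0.719, -0.0, 0.001]
force: [-4.4, 0.9, 13.0]
finger_gap: 0.0297
finger_force: 30.0
```

```bash
python3 log.py
```

```text
22.65 [ 0.2931  0.2098 -0.6561  0.0005 -0.7035 -0.326 ] [ 0.4635 -0.0606  0.0701] [-0.6955  0.7185 -0.0005  0.0005] [-4.4054  0.9199 12.9502] 0.02974453308223171 30.00821739435196
```

Emit:
drive_tool(targets=[[0,0,0.002,0,0,0],[0,0,0.002,0,0,0],[0,0,0.002,0,0,0],[0,0,0.002,0,0,0]])

```text
clock: 23.05
tool_pos: [0.4635, -0.0606, 0.0701]
eef_rot: [-0.696, 0.719, -0.0, 0.001]
force: [-4.9, -0.3, 16.4]
finger_gap: 0.0299
finger_force: 30.0
```

Emit:
drive_tool(targets=[[0,0,0.001,0,0,0],[0,0,0.001,0,0,0],[0,0,0.001,0,0,0],[0,0,0.001,0,0,0],[0,0,0.001,0,0,0],[0,0,0.001,0,0,0],[0,0,0.001,0,0,0],[0,0,0.001,0,0,0]])

```text
clock: 23.85
tool_pos: [0.4635, -0.0606, 0.0701]
eef_rot: [-0.696, 0.718, -0.0, 0.001]
force: [-5.2, 0.4, 17.9]
finger_gap: 0.0296
finger_force: 30.0
```

```bash
python3 log.py
```

```text
23.85 [ 0.2931  0.2098 -0.6563  0.0006 -0.7034 -0.3261] [ 0.4635 -0.0606  0.0701] [-0.6955  0.7185 -0.0005  0.0005] [-5.2254  0.3664 17.8643] 0.029629389982042165 30.01087099313736
```

Emit:
drive_tool(targets=[[0,0,-0.0012,0,0,0],[0,0,-0.0012,0,0,0],[0,0,-0.0012,0,0,0],[0,0,-0.0012,0,0,0],[0,0,-0.0012,0,0,0],[0,0,-0.0012,0,0,0],[0,0,-0.0012,0,0,0],[0,0,-0.0012,0,0,0]])

```text
clock: 24.65
tool_pos: [0.4635, -0.0606, 0.0701]
eef_rot: [-0.696, 0.718, -0.0, 0.0]
force: [-5.2, -0.3, 15.8]
finger_gap: 0.0299
finger_force: 30.0
```

Emit:
drive_tool(targets=[[0,0,-0.008,0,0,0],[0,0,-0.008,0,0,0],[0,0,-0.008,0,0,0],[0,0,-0.008,0,0,0],[0,0,-0.008,0,0,0]], claw=50)

```text
clock: 25.15
tool_pos: [0.4629, -0.0606, 0.0695]
eef_rot: [-0.695, 0.719, 0.0, -0.0]
force: [-0.6, -0.0, -0.2]
finger_gap: 0.05
finger_force: 0.0
```

Emit:
drive_tool(targets=[[0,0,-0.1,0,0,0],[0,0,-0.4,0,0,0],[0,0,-0.8,0,0,0],[0,0,-1.0,0,0,0]])

```text
clock: 25.55
tool_pos: [0.4641, -0.0606, 0.1734]
eef_rot: [-0.695, 0.719, -0.001, 0.002]
force: [1.0, 0.0, -0.2]
finger_gap: 0.05
finger_force: 0.0
```

Emit:
drive_tool(targets=[[0.4,0,-0.3,0,0,0],[0.8,0,-0.5,0,0,0],[0.9,0,-0.5,0,0,0]])

```text
clock: 25.85
tool_pos: [0.4612, -0.153, 0.2235]
eef_rot: [-0.695, 0.719, -0.002, 0.002]
force: [0.7, -0.8, -0.1]
finger_gap: 0.0498
finger_force: 0.0
```

Emit:
drive_tool(targets=[[0.5,0,0,0,0,0],[0.9,0,0,0,0,0],[0.9,0,0,0,0,0]])

```text
clock: 26.15
tool_pos: [0.4562, -0.2437, 0.2194]
eef_rot: [-0.694, 0.72, 0.0, -0.0]
force: [-1.5, 0.9, -0.7]
finger_gap: 0.0497
finger_force: 0.0
```

Emit:
drive_tool(targets=[[0.5,0,0,0,0,0],[0.9,0,0,0,0,0],[0.9,0,0,0,0,0]])

```text
clock: 26.45
tool_pos: [0.4535, -0.3332, 0.219]
eef_rot: [-0.694, 0.72, 0.0, -0.0]
force: [-0.0, 0.1, 0.1]
finger_gap: 0.05
finger_force: 0.0
```

```bash
python3 log.py; cat > fin.py <<'E'
from plan import *
from station import read_camera
t=read_camera("top");d=read_camera("side")
for n,x in(("top5",t),("side5",d)): pickle.dump(x,open(n+".pkl","wb"))
cv2.imwrite("pics/fin.png",t["frame"][:,:,::-1])
# box region columns at mid rows, and handle extents in both views
for nm,c in(("top",t),("side",d)):
    for lab,z in(("home",.046),("rollers",.052)):
        p=R.from_euler("z",-.035).apply(box8(15,11,8,32))+[.4637,-.0606,z]; uv=proj(c,p); print(nm,lab,"handle bbox",uv.min(0),uv.max(0))
    b=c["frame"].astype(int).max(2)<45; u=proj(c,[.4637,-.0606,.075])[0].astype(int)
    m=b[u[1]-9:u[1]+10,u[0]-9:u[0]+10]; k,lab=cv2.connectedComponents(m.astype(np.uint8)); 
    r,q=np.nonzero(m); print(nm,"dark bbox",q.min()+u[0]-9,r.min()+u[1]-9,q.max()+u[0]-9,r.max()+u[1]-9)
    print((c["frame"].astype(int).max(2))[u[1]-9:u[1]+10,u[0]])
E
python3 fin.py
```

```text
26.45 [-0.2857  0.1912 -0.2702  0.0003 -1.1105  0.2494] [ 0.4535 -0.3332  0.219 ] [-0.6942  0.7198  0.0004 -0.0004] [-0.0099  0.1192  0.1019] 0.04995524143123337 0.0
top home handle bbox [386.4292 214.8964] [394.8584 225.1941]
top rollers handle bbox [386.6975 214.8012] [395.1673 225.1431]
top dark bbox 387 216 391 224
[92 93 94 93 93 77 43 52 52 53 56 55 57 58 52 62 96 96 95]
side home handle bbox [356.3504 174.5139] [366.7544 185.1233]
side rollers handle bbox [356.38   172.8202] [366.8103 183.4409]Traceback (most recent call last):
  File "fin.py", line 12, in <module>
    r,q=np.nonzero(m); print(nm,"dark bbox",q.min()+u[0]-9,r.min()+u[1]-9,q.max()+u[0]-9,r.max()+u[1]-9)
                                            ~~~~~^^
    return umr_minimum(a, axis, None, out, keepdims, initial, where)
ValueError: zero-size array to reduction operation minimum which has no identity
```

```bash
python3 - <<'E'
from plan import *
d=load("side5") if __import__("os").path.exists("side5.pkl") else None
for z in (.046,.052):
    f=lambda p:proj(d,R.from_euler("z",-.035).apply(np.array(p)/1000)+[.4640,-.0662,z])[0].round(1)
    print(z,"handle top far",f([0,-11,32]),"top near",f([0,11,32]),"front bottom",f([0,11,8]),"plate near top",f([0,32,8]),"far",f([0,-32,8]))
f=lambda p:proj(d,R.from_euler("z",-.035).apply(np.array(p)/1000)+[.4640,-.0662,0])[0].round(1)
print("rim near inner",f([0,33.5,59]),"outer",f([0,38.5,59]),"far inner",f([0,-33.5,59]),"far outer",f([0,-38.5,59]))
g=d["frame"].astype(int)
for c in (361,348,375): print(c,[(r,*g[r,c]) for r in range(170,194)])
E
```

```text
0.046 handle top far [362. 174.] top near [361.3 177.2] front bottom [361.1 184. ] plate near top [360.4 187.2] far [362.5 177.6]
0.052 handle top far [362.1 172.3] top near [361.3 175.5] front bottom [361.2 182.3] plate near top [360.5 185.5] far [362.6 176. ]
rim near inner [360.4 186. ] outer [360.2 186.8] far inner [362.6 176.1] far outer [362.7 175.4]
361 [(170, np.int64(214), np.int64(217), np.int64(198)), (171, np.int64(215), np.int64(219), np.int64(199)), (172, np.int64(217), np.int64(218), np.int64(199)), (173, np.int64(220), np.int64(224), np.int64(203)), (174, np.int64(214), np.int64(218), np.int64(199)), (175, np.int64(150), np.int64(151), np.int64(140)), (176, np.int64(60), np.int64(60), np.int64(52)), (177, np.int64(50), np.int64(48), np.int64(47)), (178, np.int64(50), np.int64(48), np.int64(44)), (179, np.int64(54), np.int64(52), np.int64(45)), (180, np.int64(54), np.int64(53), np.int64(46)), (181, np.int64(54), np.int64(51), np.int64(46)), (182, np.int64(50), np.int64(47), np.int64(45)), (183, np.int64(48), np.int64(47), np.int64(41)), (184, np.int64(57), np.int64(80)
[... 2205 characters left out ...]
(180, np.int64(85), np.int64(119), np.int64(102)), (181, np.int64(72), np.int64(111), np.int64(91)), (182, np.int64(68), np.int64(112), np.int64(89)), (183, np.int64(64), np.int64(113), np.int64(87)), (184, np.int64(65), np.int64(112), np.int64(89)), (185, np.int64(70), np.int64(117), np.int64(94)), (186, np.int64(68), np.int64(112), np.int64(90)), (187, np.int64(113), np.int64(134), np.int64(124)), (188, np.int64(140), np.int64(146), np.int64(146)), (189, np.int64(93), np.int64(100), np.int64(94)), (190, np.int64(55), np.int64(76), np.int64(60)), (191, np.int64(53), np.int64(73), np.int64(55)), (192, np.int64(54), np.int64(74), np.int64(59)), (193, np.int64(57), np.int64(72), np.int64(60))]
```

```bash
python3 -c "
from station import manip
print(manip.job_done())"
```

```text
the job is handed in; nothing more can be done
None
```

The lid is home in the box and I've handed the job in at about 26.5 s: it went from rack to felt block, was let go, taken by its handle, pressed past both catches, held at about 13–18 N (21.5 N at first seating) for roughly 3 s and released, with nothing else knowingly touched.

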